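# Load the covered tape station with the amber roll

### The arm

A 6-joint arm with a two-finger parallel gripper is mounted at the origin on the work surface; the furniture and walls round the work are solid. World frame = base frame: x ahead of the robot, y to its left, z up, the work surface at z = 0. Lengths are in m, angles in rad, forces in N, time in s.
With the tool pointing down it reaches from about 0.3 to 0.775 m from the base axis. Payload 14.6 kg.
Tool frame: the origin (TCP) lies between the finger pads; the fingertips stand tip_reach ahead of it and the grasp point (between the pads) lies 5 mm behind it (tip_reach is the distance from the TCP to the fingertips, in m); z points along the fingers, y is the direction in which the jaws open and shut (so a half turn about z gives the same grasp; the last joint's range is limited). The gripper opens to 85 mm and grips with 20 to 120 N. Pads are 22 mm wide; open, the fingers measure 114 mm over their backs; the gripper's body (76 mm by 85 mm) begins 54 mm behind the grasp point. The pads swing forward as they close: fully open they stand 13 mm farther back than shut.
Start: joints at [-1.317, 0.3, 1.521, -0, 1.321, -0.067], TCP at [0.173, -0.522, 0.245] pointing down, gripper open.
Joint ranges: [-3.03, 3.03], [-0.79, 2.21], [0.23, 2.52], [-1.04, 4.18], [0, 3.07], [-2.55, 2.55]. Speed limits (rad/s): [2.22, 2.22, 2.57, 3.14, 3.14, 3.14].

### API

Orientations are given as [roll, pitch, yaw] about the fixed x, y, z axes, in that order (R = Rz(yaw) Ry(pitch) Rx(roll)).
In Python, from cell import * gives the robot as it stands.
- The arm moves only by the tool send_rows, never from a script. Its arguments are lists of equal length, an entry for each row: "grip": the finger opening in mm, from 0 to 85.4; "delta_pos": the shift along the world's x, y, z in mm, a list of three; "turn": the turn, a rotation vector about the world's x, y, z in degrees, a list of three. A call has 1 to 20 rows; each row is the pose to reach, as a shift and turn from the pose commanded when the call began; what a row does not reach only later rows make up. A row lasts 1/12 s, in which the tool goes at most 41.7 mm and 7.16 degrees, less where a joint would pass 70% of its speed; a pose out of reach is approached as far as the arm can. A call with a gripper value outside its range is refused whole. The fingers move at their own pace and stop on an object; the grip force is fixed at half the most. Time passes only in rows, so rows that repeat a pose let the fingers close. It gives the time, the measured TCP pose, the force and the opening at its end, in the units of the state.
- get_state(): the state, without advancing time (a new reading comes with each control period).
- snapshot(name): name is "scene" or "side" or "wrist"; returns the picture (480x640x3 uint8, blue, green, red); there is no depth.
- get_calibration(name): a dict with "fovy" (degrees; the focal length in pixels is half the picture's height over the tangent of half this angle, whatever the lens; pixels are square), "cx", "cy" (the principal point, pixels), "T" (4x4, takes a point from camera to world coordinates); the wrist camera has in their place "hand_eye" (4x4, takes a point from camera to tool coordinates, whose origin is the TCP and whose axes are the flange's). Camera axes: x right, y down, z forward; pixel columns grow to the right and rows downward; lengths in m; the calibration is good to about 2 mm. A picture is of the moment at which its call begins: read the wrist's pose just before it. get_calibration takes no time and is no camera call.
- hand_in(): hands the job in, once; it reports no verdict.
The state is a dict: "time_s": time; "qpos": joint angles; "qvel": joint speeds; "effort": joint torques, N m; "eef_pos": TCP position; "eef_rot": TCP orientation; "ft_force": force on the tool from outside, world axes, zero at the start; "moment": the same for the moment, N m; "finger_gap": finger opening in m.
Only numpy, scipy, OpenCV 4.12 (cv2) and the standard library are available. Lean on these libraries where they do the work, as an engineer would, in place of code of your own. Each camera call takes 0.05 s, during which the arm holds its last target.

### The job

Load the tape station: take the amber roll of tape out of the rack and hang it by its core on the station's bar, between the black collar and the red raised end. Let go of it, then press the blue dust cover down until it snaps past its catch and is fully shut. Leave the blue and green rolls standing in the rack and do not push the solvent bottle or the disk drive about.

Things in the scene. Friction and masses are not known exactly. Their poses are not given: they have to be found in the camera images.
- amber_roll: roll of amber-orange tape with a cream core, 92 mm outside, 42 mm bore, 25 mm wide, 120 g; it stands on its rim in one of the rack's three slots (any of them). Origin at its centre; its y axis is the axis of the bore (horizontal), along the rack's y
- blue_roll: same size of roll, blue tape, to be left in the rack; origin at its centre, y along the bore
- green_roll: same size of roll, green tape, to be left in the rack; origin at its centre, y along the bore
- rack: fixed plywood block 86 x 240 x 22 mm (x, y, z) with three slots 80 mm apart along its y, each 70 mm long (x), 28 mm wide, 14 mm deep; a standing roll's centre is 53 mm above the bench, 55 mm free between neighbouring rolls. Origin at the centre of its underside
- station: fixed grey tape station. Origin on the bench below the bar's middle; x from tear-off edge (front) to rear wall, y along the bar to its free, open end. In mm: foot x -84 to 92, y -66 to 42, top z 14; side plate y -62 to -56, x -48 to 90, 118 high; rear wall x 86 to 92, 120 high; tear-off bar x -78 to -71, 46 high. The open cover slopes over the bar: come in under it from the front, tool leaning
- bar_mid (a point): on the axis of the level bar, midway between collar and raised end, 80 mm above the bench; axes as the station's. Bar 16 mm thick; black collar (24 mm across) at y -23 to -19 mm, red raised end (24 mm across) at y 19 to 23 mm, where the bar stops. A roll hanging here has its centre 13 mm below the axis
- cover (a joint): angle of the blue dust cover, rad: 0 shut, 1.0 open to its stop; it stays where left. Hinge line along the station's y at x +88 mm, 121 mm above the bench; cover 156 mm from hinge to front lip, plus a 20 mm tab; 102 mm wide (y -64 to 38 mm), top face 4 mm above the hinge line when shut. A spring catch resists below about 0.11 rad; past it the cover snaps to 0. Takes about 5 N at the tab
- cover_tab (a point): top of the black thumb tab (20 x 44 mm) at the cover's front edge, 166 mm from the hinge line; its axes are the cover's: x from the tab towards the hinge, z out of the cover's outer (upper) face
- bottle: blue solvent bottle standing upright, 58 mm across, 121 mm high, a bystander; origin at the centre of its underside
- drive: 2.5 inch disk drive lying flat, 70 x 100 x 7 mm, a bystander; origin at the centre of its underside
There are look-alikes about, which are no part of the job. Of the things that look like the station, the larger one is meant.

How it is judged:
By the outcome, as a careful person would: the job done as asked, in the order asked, and still so for the second after the job is handed in, with the robot touching nothing.
It also fails if it takes over 54 s, if anything falls off the work surface, if the arm or the gripper's body presses on something with over 40 N, if the wrist force passes 120 N, or if a joint passes its speed limit or range.

## Working session

There is one attempt and no reset: what is moved stays moved. The work goes in short steps, Python scripts to look and compute and a tool call to move; the robot and the scene stay as the last step left them, time stands still between calls to the robot, and variables do not carry over. Pictures are saved under pics/ and viewed, and the job is handed in when it is done.

Besides the shell and the picture viewer there is one more tool, called in YAML: its name, and indented under it one key for each argument. send_rows: Moves the arm, as the interface text tells. Its arguments: {"type":"object","properties":{"grip":{"type":"array"},"delta_pos":{"type":"array"},"turn":{"type":"array"}},"required":["grip","delta_pos","turn"]}

```bash
ls; mkdir -p pics
python3 - <<'E'
from cell import *
import cv2
print(get_state())
for n in ["scene","side","wrist"]:
    print(n,get_calibration(n))
    cv2.imwrite(f"pics/{n}0.png",snapshot(n))
E
```

```text
pics
{'time_s': 0.0, 'qpos': array([-1.31658373e+00,  3.00511083e-01,  1.52158952e+00,  2.22228971e-05,
        1.32067012e+00, -6.65953905e-02]), 'qvel': array([-4.94415978e-05, -9.24052189e-04, -5.83638987e-04, -4.87431489e-05,
        1.16528808e-03,  1.01470613e-03]), 'effort': array([-7.63067837e-04, -5.43503129e+01, -3.61796522e+01, -7.78125059e-05,
        3.96755073e-03,  1.76281560e-05]), 'eef_pos': array([ 0.17338426, -0.52173229,  0.24469579]), 'eef_rot': array([-3.14041863e+00, -9.98731382e-05,  3.20802412e-01]), 'ft_force': array([-1.27535125,  0.31964999, -0.82381343]), 'moment': array([-0.08497433,  0.01763029, -0.08272253]), 'finger_gap': 0.08503863252883846}
scene {'fovy': 48.55512386066956, 'cx': 320.19133983225476, 'cy': 245.26767212625788, 'T': array([[-0.73099474, -0.53537889,  0.42310297, -0.09798789],
       [-0.68227396,  0.56233812, -0.46720239,  0.44118516],
       [ 0.01220337, -0.63019464, -0.77634129,  1.24423226],
       [ 0.        ,  0.        ,  0.        ,  1.        ]])}
side {'fovy': 50.2989449687477, 'cx': 321.56415073071156, 'cy': 240.65801837085084, 'T': array([[ 0.94374731, -0.193468  ,  0.26816254,  0.14386426],
       [-0.33006611, -0.600056  ,  0.72869003, -1.30199297],
       [ 0.01993434, -0.77621062, -0.63015847,  0.99158585],
       [ 0.        ,  0.        ,  0.        ,  1.        ]])}
wrist {'fovy': 58.249598380668914, 'cx': 314.84935201209186, 'cy': 239.83284998637072, 'hand_eye': array([[ 8.39056333e-04, -9.53377239e-01, -3.01779947e-01,
         7.68396192e-02],
       [ 9.99999648e-01,  7.94160042e-04,  2.71462471e-04,
        -1.86597766e-03],
       [-1.91445666e-05, -3.01780068e-01,  9.53377570e-01,
        -1.29212459e-01],
       [ 0.00000000e+00,  0.00000000e+00,  0.00000000e+00,
         1.00000000e+00]])}
```

View pics/scene0.png

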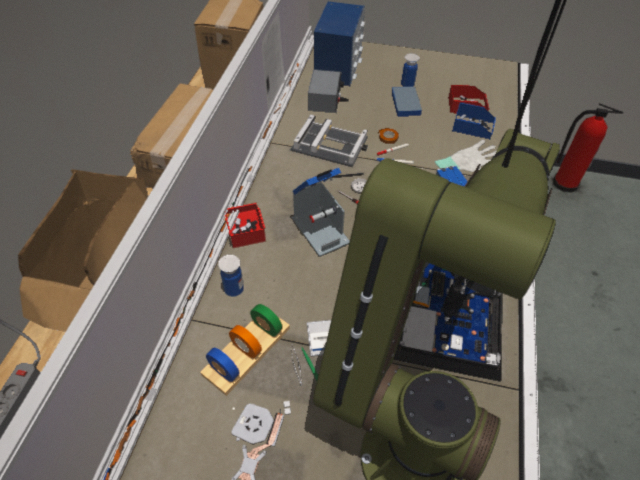

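View pics/side0.png

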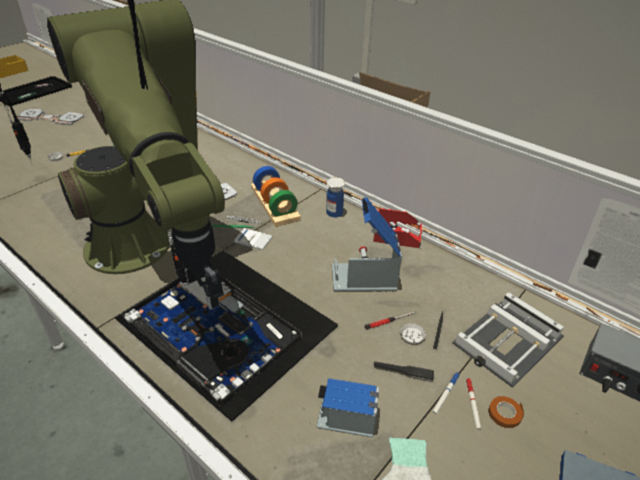

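View pics/wrist0.png

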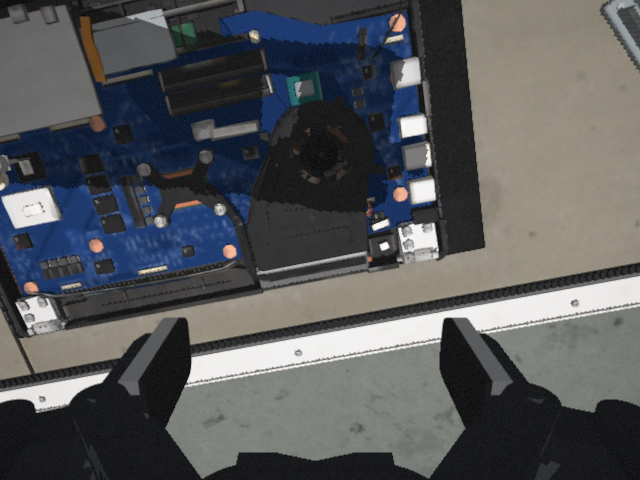

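The side picture shows the rack rolls at blue (265,175), amber (275,190) and green (285,203). The open station is at (370,265).

Things that could be taken for the amber roll or the station (scene pixels unless noted):
- **Amber roll:** the middle rack roll (243,340), or the flat orange roll on the bench (388,135).
- **Station:** the larger, open one (320,215), or the small blue-covered box at side (350,400).

I choose the standing rack roll and the larger station. I'll check both in close crops.

Run:
```python
import cv2
a=cv2.imread("pics/scene0.png");b=cv2.imread("pics/side0.png")
def crop(im,x0,y0,x1,y1,s,n): cv2.imwrite(n,cv2.resize(im[y0:y1,x0:x1],None,fx=s,fy=s,interpolation=cv2.INTER_CUBIC))
crop(a,190,290,320,400,6,"pics/c1.png")
crop(a,270,150,390,260,5,"pics/c2.png")
crop(b,240,150,370,240,6,"pics/c3.png")
crop(b,320,185,440,300,5,"pics/c4.png")
```

```text
(no output)
```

View pics/c1.png

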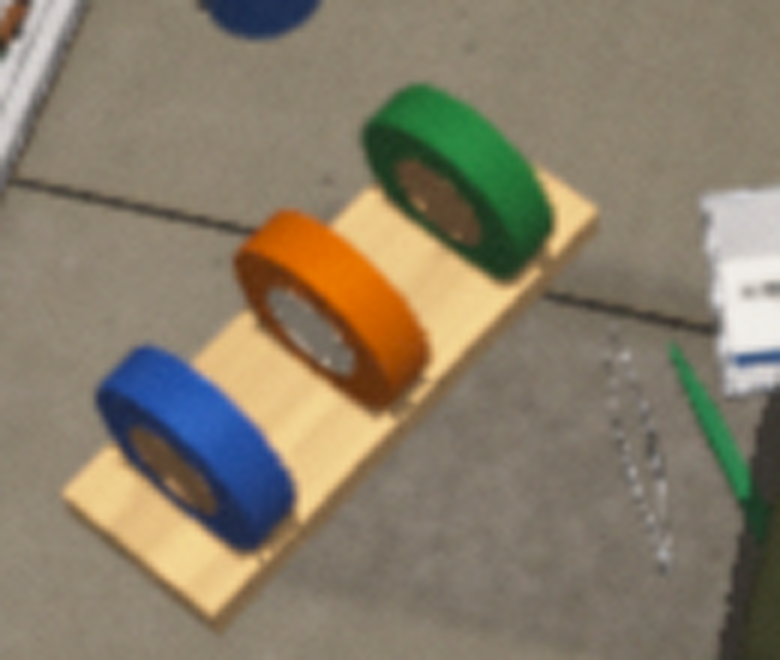

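View pics/c2.png

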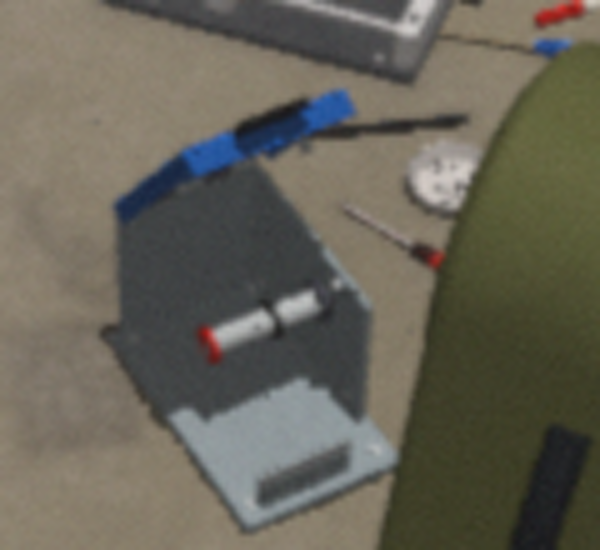

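View pics/c3.png

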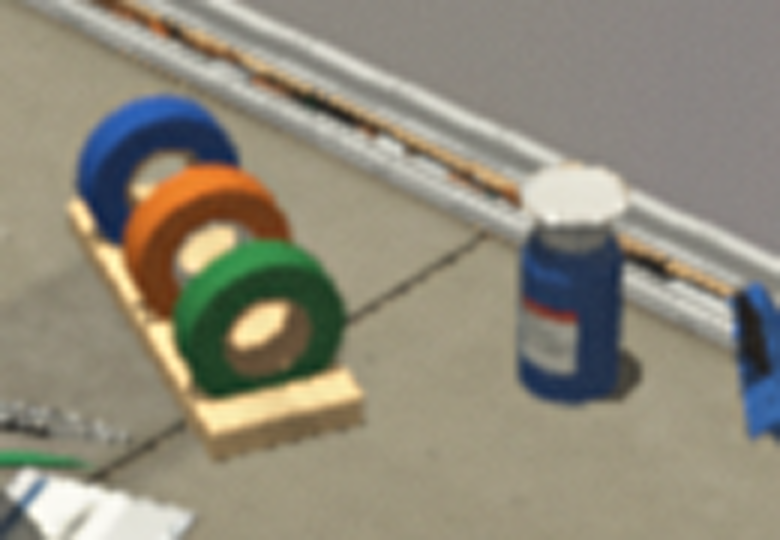

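View pics/c4.png

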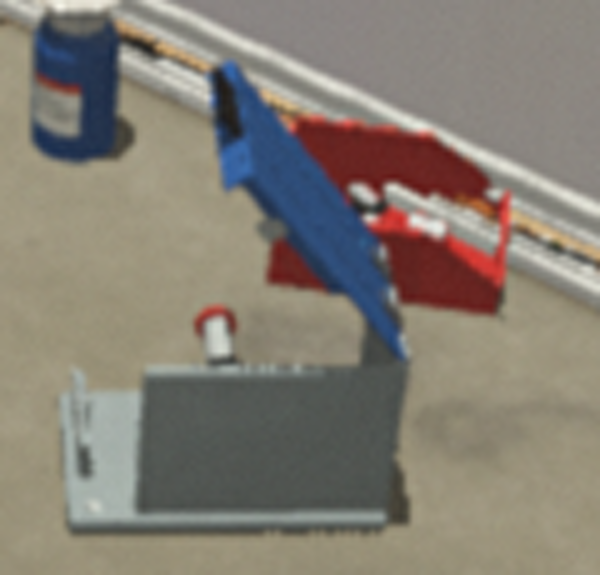

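```bash
cat > h.py <<'E'
import numpy as np, cv2
from cell import *
def ray(n,px):
    c=get_calibration(n);f=240/np.tan(np.radians(c["fovy"]/2));T=c["T"]
    d=T[:3,:3]@np.array([(px[0]-c["cx"])/f,(px[1]-c["cy"])/f,1]);return T[:3,3],d/np.linalg.norm(d)
def plane(n,px,z):
    o,d=ray(n,px);return o+d*(z-o[2])/d[2]
def tri(p1,p2):
    o1,d1=ray("scene",p1);o2,d2=ray("side",p2)
    A=np.stack([d1,-d2],1);s,_,_,_=np.linalg.lstsq(A,o2-o1,rcond=None)
    a=o1+s[0]*d1;b=o2+s[1]*d2;return (a+b)/2,np.linalg.norm(a-b)
def proj(n,P):
    c=get_calibration(n);f=240/np.tan(np.radians(c["fovy"]/2));q=np.linalg.inv(c["T"])@np.append(P,1)
    return np.array([f*q[0]/q[2]+c["cx"],f*q[1]/q[2]+c["cy"]])
E
python3 - <<'E'
from h import *
np.set_printoptions(precision=4,suppress=True)
S1=lambda x,y:(190+x/6-.5,290+y/6-.5);S2=lambda x,y:(270+x/5-.5,150+y/5-.5)
D3=lambda x,y:(240+x/6-.5,150+y/6-.5);D4=lambda x,y:(320+x/5-.5,185+y/5-.5)
A=plane("scene",S1(62,493),.022);B=plane("scene",S1(217,617),.022);C=plane("scene",S1(600,210),.022)
print("rack",A,B,C,np.linalg.norm(A-B),np.linalg.norm(B-C),np.degrees(np.arctan2(*(C-B)[1::-1])),"ctr",(A+C)/2)
print("rack side",plane("side",D3(205,428),.022),plane("side",D3(365,396),.022),plane("side",D3(70,205),.022))
print("collar",plane("scene",S2(278,316),.08),"red",plane("scene",S2(210,343),.08), tri(S2(208,343),D4(215,322)))
# foot front corners z=.014
for p in [(248,520),(398,462),(108,332)]: print("foot",p,plane("scene",S2(*p),.014))
for p in [(65,400),(68,520),(388,518)]: print("foot side",p,plane("side",D4(*p),.014))
print("tab? scene",S2(262,122),S2(318,92))
print(tri(S2(272,118),D4(228,105)))
a=cv2.imread("pics/scene0.png");b=cv2.imread("pics/side0.png")
for n,im,(x0,y0,x1,y1) in [("scene",a,(190,290,320,400)),("side",b,(240,150,370,240))]:
    h=cv2.cvtColor(im,cv2.COLOR_BGR2HSV)
    for c,lo,hi in [("amber",(5,180,60),(16,255,255)),("blue",(105,150,60),(125,255,255)),("green",(60,120,40),(85,255,255))]:
        m=cv2.inRange(h,lo,hi);z=np.zeros_like(m);z[y0:y1,x0:x1]=m[y0:y1,x0:x1]
        k,l,s,ce=cv2.connectedComponentsWithStats(z);i=1+np.argmax(s[1:,4]);print(n,c,s[i],ce[i])
E
```

```text
rack [0.509  0.2053 0.022 ] [0.4216 0.1967 0.022 ] [ 0.4431 -0.0418  0.022 ] 0.08784428312824344 0.23941563458675352 -84.84356167823718 ctr [0.4761 0.0817 0.022 ]
rack side [ 0.4455 -0.0409  0.022 ] [ 0.5339 -0.0394  0.022 ] [0.4274 0.1905 0.022 ]
collar [ 0.6109 -0.3604  0.08  ] red [ 0.6252 -0.317   0.08  ] (array([ 0.6276, -0.3169,  0.0793]), np.float64(0.0018147039030093598))
foot (248, 520) [ 0.5535 -0.2742  0.014 ]
foot (398, 462) [ 0.5186 -0.3684  0.014 ]
foot (108, 332) [ 0.7185 -0.3228  0.014 ]
foot side (65, 400) [ 0.5539 -0.2837  0.014 ]
foot side (68, 520) [ 0.5216 -0.3763  0.014 ]
foot side (388, 518) [ 0.6886 -0.4293  0.014 ]
tab? scene (321.9, 173.9) (333.1, 167.9)
(array([ 0.6086, -0.3475,  0.251 ]), np.float64(0.0020010657758816044))
scene amber [229 325  32  33 474] [246.0232 339.7511]
scene blue [208 348  30  31 367] [223.4714 361.4877]
scene green [252 305  29  28 340] [267.95   316.6118]
side amber [261 178  26  25 263] [271.0456 186.6312]
side blue [254 167  25  23 220] [263.0091 174.5091]
side green [270 191  26  25 285] [281.193  200.6491]
```

The crops confirm the choice: the amber roll with the cream core stands in the middle slot (scene 243,340), and the larger open station has its collar at scene (325.6,213) and its red end at (311.6,218). Next I'll move to a leaning view of the station for finer measurements.

```bash
cat >> h.py <<'E'
from scipy.spatial.transform import Rotation as Ro
def toolR(yaw,lean):  # tool x along yaw (deg), leaned outward so z goes to +x by lean deg
    return Ro.from_euler('z',yaw,degrees=True)*Ro.from_euler('y',-lean,degrees=True)*Ro.from_euler('x',180,degrees=True)
def curR():
    return Ro.from_euler('xyz',get_state()["eef_rot"])
def delta(P,R):
    s=get_state();d=(np.array(P)-s["eef_pos"])*1000
    t=(R*curR().inv()).as_rotvec(degrees=True);return d.round(1),t.round(2)
def log():
    import json,time
    s=get_state();open("log.jsonl","a").write(json.dumps({k:np.asarray(v).tolist() for k,v in s.items()})+"\n")
E
python3 - <<'E'
import cell;print([x for x in dir(cell) if x[0]!='_'])
from h import *
log()
R=toolR(-18,25);print(R.as_matrix().round(2));print(delta([.42,-.28,.33],R)); print(toolR(18.4,0).as_matrix().round(3),curR().as_matrix().round(3))
E
```

```text
['MotionError', 'get_calibration', 'get_state', 'hand_in', 'snapshot', 'tip_reach']
[[ 0.86 -0.31  0.4 ]
 [-0.28 -0.95 -0.13]
 [ 0.42  0.   -0.91]]
(array([246.6, 241.8,  85.2]), array([ 3.000e-02, -2.542e+01, -3.581e+01]))
[[ 0.949  0.316  0.   ]
 [ 0.316 -0.949 -0.   ]
 [-0.     0.    -1.   ]] [[ 0.949  0.315 -0.   ]
 [ 0.315 -0.949  0.001]
 [ 0.    -0.001 -1.   ]]
```

send_rows:
  grip: [85, 85, 85, 85, 85, 85, 85, 85, 85, 85, 85, 85]
  delta_pos:
    - [247, 242, 85]
    - [247, 242, 85]
    - [247, 242, 85]
    - [247, 242, 85]
    - [247, 242, 85]
    - [247, 242, 85]
    - [247, 242, 85]
    - [247, 242, 85]
    - [247, 242, 85]
    - [247, 242, 85]
    - [247, 242, 85]
    - [247, 242, 85]
  turn:
    - [0, -25.4, -35.8]
    - [0, -25.4, -35.8]
    - [0, -25.4, -35.8]
    - [0, -25.4, -35.8]
    - [0, -25.4, -35.8]
    - [0, -25.4, -35.8]
    - [0, -25.4, -35.8]
    - [0, -25.4, -35.8]
    - [0, -25.4, -35.8]
    - [0, -25.4, -35.8]
    - [0, -25.4, -35.8]
    - [0, -25.4, -35.8]

```text
time_s: 1.15
eef_pos: [0.4201, -0.2801, 0.3298]
eef_rot: [3.14, -0.435, -0.314]
ft_force: [-0.1, 0.6, -0.3]
finger_gap: 0.0851
```

Run:
```python
from h import *
log();s=get_state();im=snapshot("wrist");cv2.imwrite("pics/w1.png",im)
import json;json.dump([s["eef_pos"].tolist(),s["eef_rot"].tolist()],open("w1.json","w"))
print(s["time_s"],s["qpos"],s["eef_pos"],s["eef_rot"],tip_reach,s["ft_force"])
```

```text
1.15 [-0.74038467 -0.062407    1.77899346  0.20301672  1.03322409  1.07501962] [ 0.42007419 -0.28013576  0.32981383] [ 3.14023872 -0.43521954 -0.31387121] 0.014 [-0.06599344  0.56416501 -0.31303081]
```

View pics/w1.png

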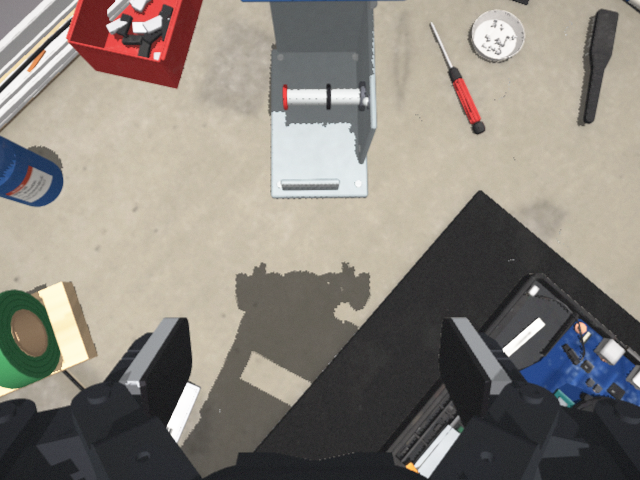

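The wrist view shows the red end at (285,97), the black collar at (328,97), the front foot corners at (271,197) and (367,196), and the tear-off bar at (310,184). I'll refine these.

```bash
cat >> h.py <<'E'
def wray(pose,px):
    c=get_calibration("wrist");f=240/np.tan(np.radians(c["fovy"]/2))
    T=np.eye(4);T[:3,:3]=Ro.from_euler('xyz',pose[1]).as_matrix();T[:3,3]=pose[0];T=T@c["hand_eye"]
    d=T[:3,:3]@np.array([(px[0]-c["cx"])/f,(px[1]-c["cy"])/f,1]);return T[:3,3],d/np.linalg.norm(d)
def wplane(pose,px,z):
    o,d=wray(pose,px);return o+d*(z-o[2])/d[2]
E
python3 - <<'E'
from h import *
im=cv2.imread("pics/w1.png")
cv2.imwrite("pics/w1c.png",cv2.resize(im[40:210,250:390],None,fx=4.5,fy=3.5*4.5/3.5,interpolation=cv2.INTER_CUBIC)[:600])
E
```

```text
(no output)
```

View pics/w1c.png

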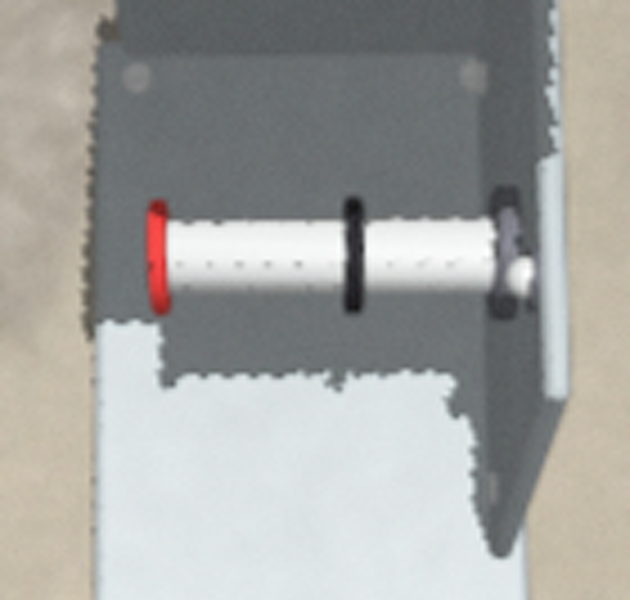

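Run:
```python
from h import *
import json
np.set_printoptions(precision=4,suppress=True)
po=json.load(open("w1.json"))
W=lambda x,y:(250+x/4.5-.4,40+y/4.5-.4)
r=wplane(po,W(158.5,257),.08);c=wplane(po,W(353,255),.08)
print(r,c,np.linalg.norm(r-c),np.degrees(np.arctan2(*(r-c)[1::-1]))-90,(r+c)/2)
a=wplane(po,(271,197),.014);b=wplane(po,(367,196),.014);print(a,b,np.linalg.norm(a-b),np.degrees(np.arctan2(*(a-b)[1::-1]))-90)
yaw=np.radians(-18);x=np.array([np.cos(yaw),np.sin(yaw),0]);y=np.array([-x[1],x[0],0])
print(a+.084*x-.042*y,b+.084*x+.066*y)
# tape in rack: green seen; rack corners at px
print(wplane(po,(92,357),.022))
```

```text
[ 0.6264 -0.3153  0.08  ] [ 0.6139 -0.3556  0.08  ] 0.042239860876874216 -17.297991370486216 [ 0.6201 -0.3354  0.08  ]
[ 0.5516 -0.2711  0.014 ] [ 0.52   -0.3723  0.014 ] 0.10600096959079484 -17.33456704225297
[ 0.6185 -0.337   0.014 ] [ 0.6203 -0.3355  0.014 ]
[ 0.4452 -0.0453  0.022 ]
```

Run:
```python
from h import *
np.set_printoptions(precision=4,suppress=True)
print("bottle",plane("scene",(230,259),.121),plane("side",(335,183),.121))
print("drive?",plane("scene",(255,424),.007))
print(delta([.46,.08,.25],toolR(5,0)))
```

```text
bottle [ 0.6557 -0.0352  0.121 ] [ 0.6494 -0.037   0.121 ]
drive? [0.3182 0.1977 0.007 ]
(array([ 40.1, 360.5, -79.8]), array([ 2.92, 24.93, 22.69]))
```

send_rows:
  grip: [60, 60, 60, 60, 60, 60, 60, 60, 60, 60, 60, 60, 60]
  delta_pos:
    - [40, 360, -80]
    - [40, 360, -80]
    - [40, 360, -80]
    - [40, 360, -80]
    - [40, 360, -80]
    - [40, 360, -80]
    - [40, 360, -80]
    - [40, 360, -80]
    - [40, 360, -80]
    - [40, 360, -80]
    - [40, 360, -80]
    - [40, 360, -80]
    - [40, 360, -80]
  turn:
    - [2.9, 24.9, 22.7]
    - [2.9, 24.9, 22.7]
    - [2.9, 24.9, 22.7]
    - [2.9, 24.9, 22.7]
    - [2.9, 24.9, 22.7]
    - [2.9, 24.9, 22.7]
    - [2.9, 24.9, 22.7]
    - [2.9, 24.9, 22.7]
    - [2.9, 24.9, 22.7]
    - [2.9, 24.9, 22.7]
    - [2.9, 24.9, 22.7]
    - [2.9, 24.9, 22.7]
    - [2.9, 24.9, 22.7]

```text
time_s: 2.28
eef_pos: [0.4606, 0.0786, 0.2505]
eef_rot: [3.141, -0.002, 0.086]
ft_force: [0.4, -0.3, 0.2]
finger_gap: 0.0595
```

Run:
```python
from h import *
log();s=get_state();im=snapshot("wrist");cv2.imwrite("pics/w2.png",im)
import json;json.dump([s["eef_pos"].tolist(),s["eef_rot"].tolist()],open("w2.json","w"))
print(s["time_s"],s["qpos"],s["eef_pos"],s["eef_rot"],s["finger_gap"])
```

```text
2.2833 [ 9.07079493e-02  1.09015605e-01  1.73857120e+00 -1.93202261e-04
  1.29244052e+00  1.57533396e+00] [0.46057797 0.07860108 0.25045066] [ 3.14141391e+00 -1.56614357e-03  8.62233937e-02] 0.05952591783143649
```

View pics/w2.png

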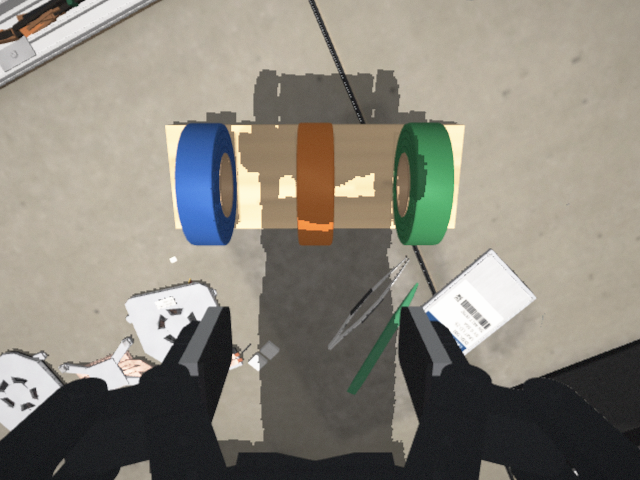

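The rack rolls are seen from above: blue (206,184), amber (316,184), green (424,184). The rack corners are at (167,126), (464,126), (176,229) and (455,229).

Run:
```python
from h import *
import json
np.set_printoptions(precision=4,suppress=True)
po=json.load(open("w2.json"))
P=[wplane(po,p,.022) for p in [(167,126),(464,126),(455,229),(176,229)]]
for p in P: print(p)
print("ctr",sum(P)/4,[np.linalg.norm(P[i]-P[i-1]) for i in range(4)],np.degrees(np.arctan2(*((P[0]+P[3]-P[1]-P[2]))[1::-1]))-90)
im=cv2.imread("pics/w2.png");h=cv2.cvtColor(im,cv2.COLOR_BGR2HSV)
m=cv2.inRange(h,(3,150,50),(18,255,255));k,l,s,ce=cv2.connectedComponentsWithStats(m);i=1+np.argmax(s[1:,4]);print(s[i],ce[i])
# top of roll at z .099 : rim edges at rows near camera nadir
x,y,w,hh=s[i][:4]
for row in [150,170,184,200,220]:
    c=np.where(l[row]==i)[0];print(row,c.min(),c.max(),wplane(po,(c.min()-.5,row),.099),wplane(po,(c.max()+.5,row),.099))
print("extents", wplane(po,(316,y),.053),wplane(po,(316,y+hh),.053))
```

```text
[0.5094 0.2038 0.022 ]
[ 0.5302 -0.0341  0.022 ]
[ 0.4445 -0.0428  0.022 ]
[0.4235 0.1974 0.022 ]
ctr [0.4769 0.0811 0.022 ] [np.float64(0.08612120510663125), np.float64(0.23876014888123345), np.float64(0.08614583832641302), np.float64(0.24103936105253426)] 4.984466373440995
[ 297  123   37  122 4380] [315.0404 183.3148]
150 297 333 [0.5074 0.0961 0.099 ] [0.5095 0.0725 0.099 ]
170 297 333 [0.4947 0.0952 0.099 ] [0.4968 0.0712 0.099 ]
184 297 333 [0.4855 0.0945 0.099 ] [0.4877 0.0703 0.099 ]
200 297 333 [0.4749 0.0937 0.099 ] [0.477  0.0692 0.099 ]
220 297 332 [0.4612 0.0927 0.099 ] [0.4633 0.0685 0.099 ]
extents [0.5234 0.0849 0.053 ] [0.4297 0.0766 0.053 ]
```

send_rows:
  grip: [60, 60, 60, 60, 60, 60, 60, 60, 60, 60, 60]
  delta_pos:
    - [16, 2.5, -30]
    - [16, 2.5, -70]
    - [16, 2.5, -100]
    - [16, 2.5, -120]
    - [16, 2.5, -135]
    - [16, 2.5, -145]
    - [16, 2.5, -155]
    - [16, 2.5, -159]
    - [16, 2.5, -159]
    - [16, 2.5, -159]
    - [16, 2.5, -159]
  turn:
    - [0, 0, 0]
    - [0, 0, 0]
    - [0, 0, 0]
    - [0, 0, 0]
    - [0, 0, 0]
    - [0, 0, 0]
    - [0, 0, 0]
    - [0, 0, 0]
    - [0, 0, 0]
    - [0, 0, 0]
    - [0, 0, 0]

```text
time_s: 3.25
eef_pos: [0.4769, 0.0825, 0.0921]
eef_rot: [3.141, -0.003, 0.088]
ft_force: [0.4, -0.8, 0.1]
finger_gap: 0.0601
```

Run:
```python
from h import *
log();s=get_state();im=snapshot("wrist");cv2.imwrite("pics/w3.png",im)
print(s["time_s"],s["qpos"],s["eef_pos"],s["eef_rot"],s["finger_gap"],s["ft_force"])
```

```text
3.25 [ 9.57606395e-02  3.48199755e-01  1.85361497e+00 -1.83544974e-04
  9.36985463e-01  1.57840671e+00] [0.47687094 0.08253973 0.09210987] [ 3.14146571e+00 -2.79350765e-03  8.82589268e-02] 0.06008161526973528 [ 0.43428896 -0.77030335  0.09992112]
```

View pics/w3.png

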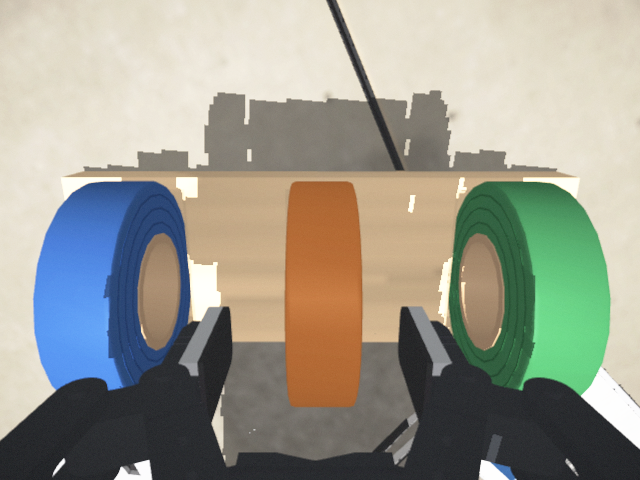

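The amber roll is centred at x=323 between pads whose middle is at x=315, so it sits about 2.5 mm towards -y. I'll shift and then close.

send_rows:
  grip: [60, 60, 15, 15, 15, 15, 15, 15, 15, 15]
  delta_pos:
    - [0, -2.5, 0]
    - [0, -2.5, 0]
    - [0, -2.5, 0]
    - [0, -2.5, 0]
    - [0, -2.5, 0]
    - [0, -2.5, 0]
    - [0, -2.5, 0]
    - [0, -2.5, 0]
    - [0, -2.5, 0]
    - [0, -2.5, 0]
  turn:
    - [0, 0, 0]
    - [0, 0, 0]
    - [0, 0, 0]
    - [0, 0, 0]
    - [0, 0, 0]
    - [0, 0, 0]
    - [0, 0, 0]
    - [0, 0, 0]
    - [0, 0, 0]
    - [0, 0, 0]

```text
time_s: 4.13
eef_pos: [0.4766, 0.0801, 0.0915]
eef_rot: [3.141, -0.002, 0.088]
ft_force: [0.9, -0.2, 5.5]
finger_gap: 0.0238
```

Run:
```python
from h import *
from scipy.optimize import least_squares
log();s=get_state()
print(s["time_s"],s["qpos"],s["eef_pos"],s["finger_gap"],s["ft_force"],s["moment"])
import json
D=[json.loads(l) for l in open("log.jsonl")]
def fk(q,p):
    a1,d1,L2,e,L3,Lt=p
    Ry=lambda a:Ro.from_euler('y',a).as_matrix();Rz=lambda a:Ro.from_euler('z',a).as_matrix()
    R=Rz(q[0]);t=R@[a1,0,0]+[0,0,d1];R=R@Ry(q[1]);t=t+R@[0,0,L2];R=R@Ry(q[2]);t=t+R@[e,0,L3]
    R=R@Rz(-q[3])@Ry(q[4]);t=t+R@[0,0,Lt];return t,R[:,2]
best=None
for sg in [1]:
    def f(p): return np.concatenate([fk(d["qpos"],p)[0]-d["eef_pos"] for d in D]+[0.01*(np.array(p)-[0,.35,.35,0,.35,.25])*.1])
    r=least_squares(f,[0.05,.35,.35,0,.35,.25]);print(r.x.round(4),np.abs(r.fun).max())
for d in D: print((fk(d["qpos"],r.x)[1]-Ro.from_euler('xyz',d["eef_rot"]).as_matrix()[:,2]).round(3))
```

```text
4.1333 [ 9.07466629e-02  3.48278280e-01  1.85520282e+00 -1.69607791e-04
  9.36079502e-01  1.57327312e+00] [0.47664156 0.08009232 0.09153659] 0.023782471004380384 [ 0.90213701 -0.16716093  5.49032732] [-0.04778704  0.01159001 -0.01905373]
[ 0.0243  0.1601  0.1539 -0.0182  0.4823 -0.0559] 0.06429673090385546
[-0. -0. -0.]
[-0.234 -0.256  0.   ]
[-0.  0.  0.]
[-0.  0.  0.]
[-0.  0. -0.]
```

```bash
cat > kin.py <<'E'
from h import *
from scipy.optimize import least_squares
import json
Ry=lambda a:Ro.from_euler('y',a).as_matrix();Rz=lambda a:Ro.from_euler('z',a).as_matrix()
def fk(q,p,s4=1,full=False):
    a1,d1,L2,e,L3,Lt=p
    R=Rz(q[0]);t=R@[a1,0,0]+[0,0,d1];R=R@Ry(q[1]);t=t+R@[0,0,L2];R=R@Ry(q[2]);t=t+R@[e,0,L3]
    R=R@Rz(s4*q[3])@Ry(q[4]);t=t+R@[0,0,Lt]
    if full: R=R@Rz(q[5]-np.pi/2)
    return t,R
def fit():
    D=[json.loads(l) for l in open("log.jsonl")]
    f=lambda p: np.concatenate([fk(d["qpos"],p)[0]-d["eef_pos"] for d in D]+[0.003*(np.array(p)-[0.05,.35,.35,0,.35,.25])])
    r=least_squares(f,[0.05,.35,.35,0,.35,.25]);return r.x,np.abs(r.fun[:3*len(D)]).max(),D
def ik(P,R,p,q0):
    # R: matrix desired; compare tool z and x
    def f(q):
        t,M=fk(q,p,full=True);M=M@Ro.from_matrix(np.eye(3)).as_matrix()
        return np.concatenate([(t-P)*5,(M-R).ravel()])
    lo=np.array([-3.03,-.79,.23,-1.04,0,-2.55]);hi=np.array([3.03,2.21,2.52,4.18,3.07,2.55])
    r=least_squares(f,np.clip(q0,lo+.01,hi-.01),bounds=(lo,hi));return r.x,np.abs(r.fun).max()
E
python3 - <<'E'
from kin import *
np.set_printoptions(precision=4,suppress=True)
p,e,D=fit();print(p,e)
for d in D: 
    t,M=fk(d["qpos"],p,full=True);print((M-Ro.from_euler('xyz',d["eef_rot"]).as_matrix()).round(2).tolist())
E
```

```text
[-0.0076  0.2404  0.5089  0.0594  0.4366  0.3206] 0.037718630688799194
[[-1.9, -0.63, -0.0], [-0.63, 1.9, -0.0], [-0.0, 0.0, -0.0]]
[[-1.72, 0.62, -0.0], [0.56, 1.9, -0.0], [-0.84, -0.0, 0.0]]
[[-1.99, -0.17, 0.0], [-0.17, 1.99, -0.0], [-0.0, -0.0, 0.0]]
[[-1.99, -0.18, 0.0], [-0.18, 1.99, -0.0], [-0.01, -0.0, 0.0]]
[[-1.99, -0.18, -0.0], [-0.18, 1.99, -0.0], [-0.0, -0.0, -0.0]]
```

```bash
sed -i 's/a1,d1,L2,e,L3,Lt=p/a1,d1,L2,e,L3,Lt,yo=p/; s/R@\[a1,0,0\]/R@[a1,yo,0]/; s/Rz(q\[5\]-np.pi\/2)/Rz(q[5]+np.pi\/2)/; s/,\.25\]/,.25,0.037]/g' kin.py
python3 - <<'E'
from kin import *
np.set_printoptions(precision=4,suppress=True)
p,e,D=fit();print(p,e)
for d in D: 
    t,M=fk(d["qpos"],p,full=True);print(np.abs(M-Ro.from_euler('xyz',d["eef_rot"]).as_matrix()).max())
yaw=-17.5;xs=np.array([np.cos(np.radians(yaw)),np.sin(np.radians(yaw)),0]);
for dy in [0,.06]:
  for lean in [20,25,30,35,40,45,50]:
    R=toolR(yaw,lean);c=np.array([.620,-.336,.067])+dy*np.array([-xs[1],xs[0],0]);P=c-R.as_matrix()[:,2]*.038
    print(dy,lean,P,ik(P,R.as_matrix(),p,[-.45,.6,1.7,.2,.8,1.3]))
E
```

```text
[0.     0.2212 0.4242 0.0409 0.4475 0.2308 0.0366] 5.121087033654881e-06
2.3823987487653353e-16
3.0531133177191805e-16
5.551115123125783e-16
2.9823691259645013e-16
3.7470027081099033e-16
0 20 [ 0.6076 -0.3321  0.1027] (array([-0.5846,  0.6046,  1.4667,  0.1404,  0.7386,  1.2036]), np.float64(1.0547118733938987e-13))
0 25 [ 0.6047 -0.3312  0.1014] (array([-0.5946,  0.5759,  1.5382,  0.2097,  0.6176,  1.1356]), np.float64(1.8673951274195133e-12))
0 30 [ 0.6019 -0.3303  0.0999] (array([-0.605 ,  0.5535,  1.6053,  0.3132,  0.4993,  1.0324]), np.float64(7.771561172376096e-16))
0 35 [ 0.5992 -0.3294  0.0981] (array([-0.6155,  0.5379,  1.6677,  0.4807,  0.3882,  0.8644]), np.float64(3.0031532816110484e-12))
0 40 [ 0.5967 -0.3287  0.0961] (array([-0.6261,  0.5295,  1.7251,  0.7712,  0.295 ,  0.5725]), np.float64(6.938893903907228e-16))
0 45 [ 0.5944 -0.3279  0.0939] (array([-0.6366,  0.5287,  1.777 ,  1.2507,  0.2447,  0.0907]), np.float64(7.718381489496551e-11))
0 50 [ 0.5922 -0.3272  0.0914] (array([-0.6469,  0.536 ,  1.8229,  1.795 ,  0.2662, -0.4567]), np.float64(1.6653345369377348e-15))
[... 235 characters left out ...]
float64(1.841299335225699e-11))
0.06 30 [ 0.6199 -0.2731  0.0999] (array([-0.5024,  0.5333,  1.6384,  0.2202,  0.4645,  1.2022]), np.float64(4.440892098500626e-15))
0.06 35 [ 0.6173 -0.2722  0.0981] (array([-0.5095,  0.5175,  1.7011,  0.3544,  0.3416,  1.0674]), np.float64(1.3819265176628903e-10))
0.06 40 [ 0.6147 -0.2714  0.0961] (array([-0.5167,  0.5091,  1.759 ,  0.6331,  0.2299,  0.7875]), np.float64(2.3092638912203256e-13))
0.06 45 [ 0.6124 -0.2707  0.0939] (array([-0.5239,  0.5084,  1.8114,  1.2685,  0.1612,  0.1503]), np.float64(1.0269562977782698e-14))
0.06 50 [ 0.6103 -0.27    0.0914] (array([-0.5309,  0.516 ,  1.8579,  2.0584,  0.1951, -0.642 ]), np.float64(1.3872442083950887e-10))
```

```bash
cat >> kin.py <<'E'
YAW=-17.5
XS=np.array([np.cos(np.radians(YAW)),np.sin(np.radians(YAW)),0]);YS=np.array([-XS[1],XS[0],0])
BM=np.array([.620,-.336,.08])
def roll_to(dx,dy,z,lean,off=.0385):
    R=toolR(YAW,lean);c=BM+dx*XS+dy*YS;c[2]=z;return c-R.as_matrix()[:,2]*off,R
E
python3 - <<'E'
from kin import *
p=fit()[0]
P,R=roll_to(0,.085,.16,37);print(P,delta(P,R));print(ik(P,R.as_matrix(),p,[-.45,.5,1.6,.2,.5,1.2]))
E
```

```text
[ 0.62346249 -0.24796674  0.19074747] (array([ 146.8, -328.1,   99.2]), array([ -4.01, -36.9 , -21.77]))
(array([-0.4663793 ,  0.36798262,  1.68018733,  0.21748887,  0.46335484,
        1.24668957]), np.float64(7.236822252565389e-11))
```

send_rows:
  grip: [15, 15, 15, 15, 15, 15, 15]
  delta_pos:
    - [0, 0, 5]
    - [0, 0, 15]
    - [0, 0, 30]
    - [0, 0, 60]
    - [0, 0, 100]
    - [0, 0, 120]
    - [0, 0, 120]
  turn:
    - [0, 0, 0]
    - [0, 0, 0]
    - [0, 0, 0]
    - [0, 0, 0]
    - [0, 0, 0]
    - [0, 0, 0]
    - [0, 0, 0]

```text
time_s: 4.72
eef_pos: [0.4778, 0.0802, 0.2165]
eef_rot: [3.142, -0.009, 0.088]
ft_force: [0.3, 0.3, 0.3]
finger_gap: 0.0238
```

Run:
```python
from kin import *
s=get_state();print(s["time_s"],s["ft_force"],s["finger_gap"]);im=snapshot("wrist");cv2.imwrite("pics/w4.png",im)
P,R=roll_to(0,.085,.16,37);print(P,delta(P,R))
```

```text
4.7167 [0.27257706 0.29859873 0.32648493] 0.023789819611458228
[ 0.62346249 -0.24796674  0.19074747] (array([ 146.5, -328.1,  -23. ]), array([ -3.99, -36.69, -21.79]))
```

View pics/w4.png

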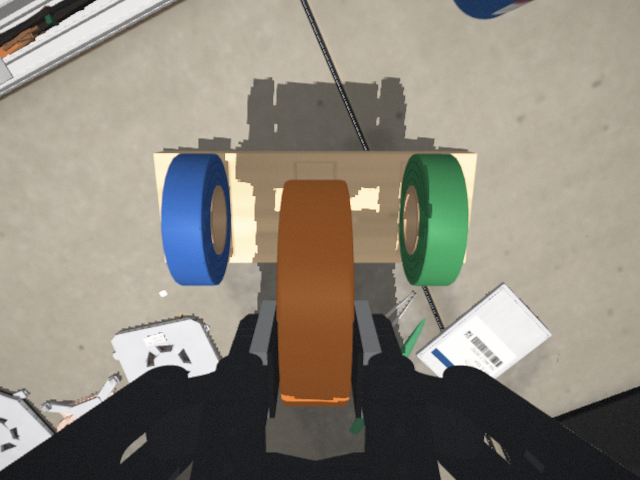

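The roll is held straight (316,290), and the blue and green rolls are still standing. Next I'll carry it to the open side of the bar.

send_rows:
  grip: [15, 15, 15, 15, 15, 15, 15, 15, 15, 15, 15, 15, 15, 15]
  delta_pos:
    - [15, -25, 5]
    - [30, -60, 10]
    - [45, -95, 10]
    - [60, -130, 10]
    - [75, -165, 10]
    - [90, -200, 10]
    - [105, -235, 5]
    - [120, -270, 0]
    - [135, -300, -10]
    - [147, -320, -18]
    - [147, -328, -20]
    - [147, -328, -20]
    - [147, -328, -20]
    - [147, -328, -20]
  turn:
    - [-0.4, -3.7, -2.2]
    - [-0.8, -7.4, -4.4]
    - [-1.2, -11.1, -6.6]
    - [-1.6, -14.8, -8.8]
    - [-2, -18.5, -11]
    - [-2.4, -22.2, -13.2]
    - [-2.8, -25.9, -15.4]
    - [-3.2, -29.6, -17.6]
    - [-3.6, -33.3, -19.8]
    - [-4, -36.7, -21.8]
    - [-4, -36.7, -21.8]
    - [-4, -36.7, -21.8]
    - [-4, -36.7, -21.8]
    - [-4, -36.7, -21.8]

```text
time_s: 5.93
eef_pos: [0.6233, -0.2472, 0.1912]
eef_rot: [-3.142, -0.641, -0.305]
ft_force: [0.3, 0.8, -0.8]
finger_gap: 0.0241
```

Run:
```python
from kin import *
log();s=get_state();print(s["time_s"],s["qpos"],s["eef_pos"],s["eef_rot"],s["ft_force"],s["finger_gap"])
for n in ["wrist","scene","side"]: cv2.imwrite(f"pics/{n}5.png",snapshot(n))
json.dump([s["eef_pos"].tolist(),s["eef_rot"].tolist()],open("w5.json","w"))
b=cv2.imread("pics/side5.png");cv2.imwrite("pics/side5c.png",cv2.resize(b[150:320,270:450],None,fx=3.5,fy=3.5,interpolation=cv2.INTER_CUBIC))
P,R=roll_to(0,.085,.16,37);print(delta(P,R))
P,R=roll_to(0,.085,.078,37);print(P,delta(P,R))
```

```text
5.9333 [-0.46506215  0.36741209  1.67797613  0.21169857  0.47049836  1.25293434] [ 0.62329678 -0.24720519  0.19121542] [-3.14156232 -0.64091682 -0.30512479] [ 0.27545129  0.78078981 -0.79329111] 0.024057788225126758
(array([-0.1, -0.8, -1. ]), array([-0.06, -0.2 , -0.04]))
[ 0.62346249 -0.24796674  0.10874747] (array([ -0.1,  -0.8, -83. ]), array([-0.06, -0.2 , -0.04]))
```

View pics/wrist5.png

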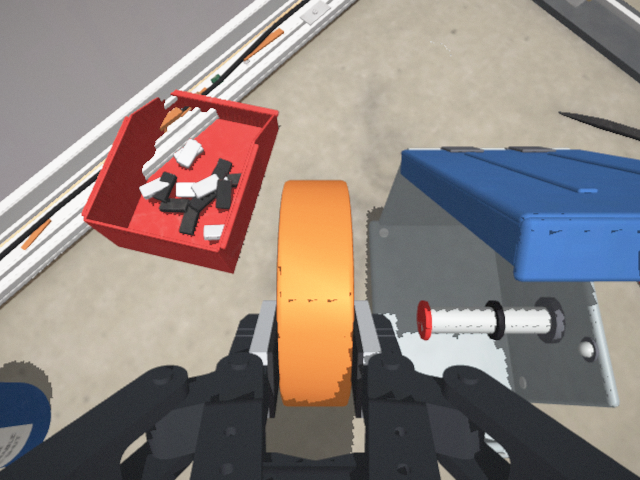

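View pics/side5c.png

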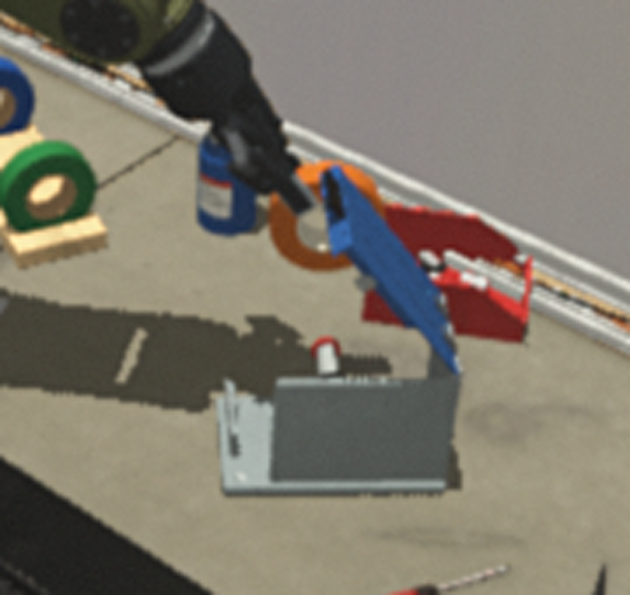

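Run:
```python
from kin import *
im=cv2.imread("pics/wrist5.png")
cv2.imwrite("pics/w5c.png",cv2.resize(im[285:355,400:520],None,fx=6,fy=6,interpolation=cv2.INTER_CUBIC))
```

```text
(no output)
```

View pics/w5c.png

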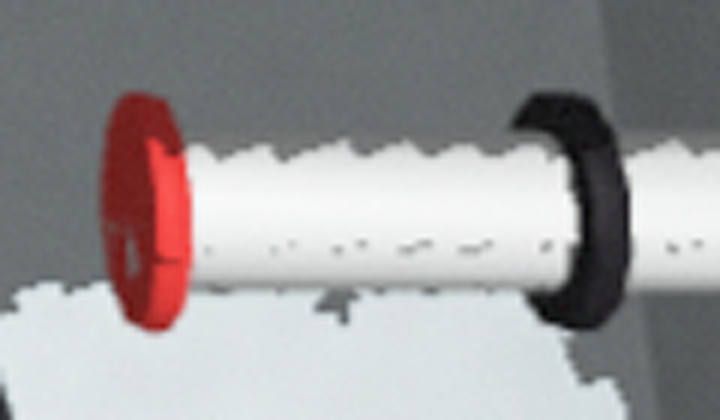

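Run:
```python
from kin import *
np.set_printoptions(precision=4,suppress=True)
po=json.load(open("w5.json"));W=lambda x,y:(400+x/6-.4,285+y/6-.4)
r=wplane(po,W(131,212),.08);c=wplane(po,W(560,212),.08)
for v in (r,c): d=v-BM;print(v,"station xy mm",d@XS*1e3,d@YS*1e3)
```

```text
[ 0.6266 -0.3142  0.08  ] station xy mm -0.2545048277130215 22.808726760588257
[ 0.6137 -0.3553  0.08  ] station xy mm -0.20086029320715143 -20.27481103813505
```

send_rows:
  grip: [15, 15, 15, 15, 15, 15, 15]
  delta_pos:
    - [0, 0, -20]
    - [0, 0, -45]
    - [0, 0, -65]
    - [0, 0, -77]
    - [0, 0, -82]
    - [0, 0, -82]
    - [0, 0, -82]
  turn:
    - [0, 0, 0]
    - [0, 0, 0]
    - [0, 0, 0]
    - [0, 0, 0]
    - [0, 0, 0]
    - [0, 0, 0]
    - [0, 0, 0]

```text
time_s: 6.67
eef_pos: [0.6239, -0.248, 0.1104]
eef_rot: [3.141, -0.643, -0.305]
ft_force: [0.3, -0.2, -1.0]
finger_gap: 0.0238
```

Run:
```python
from kin import *
log();s=get_state();print(s["time_s"],s["qpos"],s["eef_pos"],s["eef_rot"],s["ft_force"],s["finger_gap"])
for n in ["wrist","side"]: cv2.imwrite(f"pics/{n}6.png",snapshot(n))
b=cv2.imread("pics/side6.png");cv2.imwrite("pics/side6c.png",cv2.resize(b[170:300,300:430],None,fx=4.5,fy=4.5,interpolation=cv2.INTER_CUBIC))
P,R=roll_to(0,.085,.078,37);print(P,delta(P,R))
P,R=roll_to(0,.002,.078,37);print(P,delta(P,R))
print(proj("side",BM+.085*YS-[0,0,.002]),proj("side",BM+.021*YS))
```

```text
6.6667 [-0.46578598  0.48704606  1.72653854  0.32256656  0.3061422   1.13351098] [ 0.62390339 -0.24797773  0.11037041] [ 3.14138067 -0.64291549 -0.30539437] [ 0.26381608 -0.16220904 -1.04800453] 0.02379275405349821
[ 0.62346249 -0.24796674  0.10874747] (array([-0.5,  0.1, -2.1]), array([-0.01, -0.11,  0.01]))
[ 0.59850391 -0.32712525  0.10874747] (array([-25.5, -79. ,  -2.1]), array([-0.01, -0.11,  0.01]))
[359.61651805 235.02946163] [361.70563196 248.77205366]
```

View pics/wrist6.png

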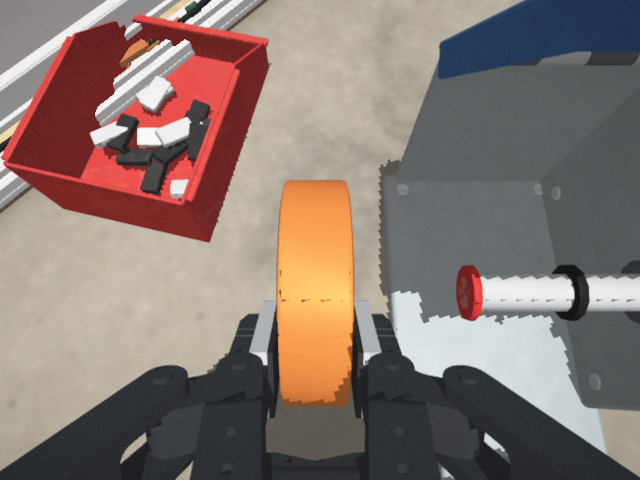

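View pics/side6c.png

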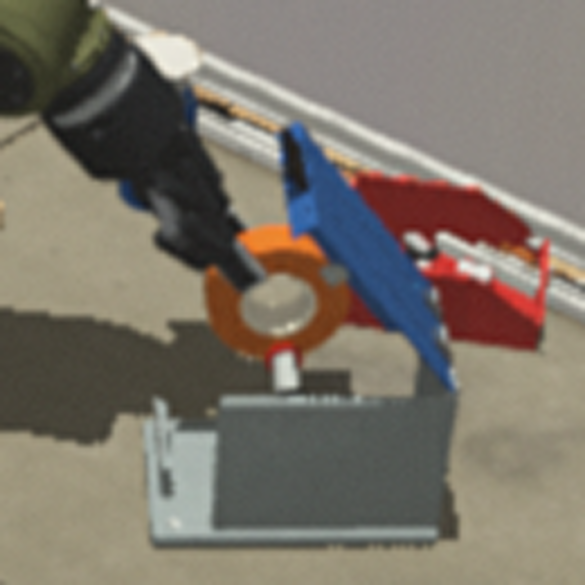

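The bore (side crop 278,303) lines up with the red end (285,355) along the bar direction. In goes the roll, along the bar.

send_rows:
  grip: [15, 15, 15, 15, 15, 15, 15, 15, 15, 15, 15]
  delta_pos:
    - [-3, -9.5, 0]
    - [-6, -19, 0]
    - [-9, -28.6, 0]
    - [-11, -35, 0]
    - [-13, -41.5, 0]
    - [-15, -48, 0]
    - [-16.5, -52.5, 0]
    - [-18, -57, 0]
    - [-18, -57, 0]
    - [-18, -57, 0]
    - [-18, -57, 0]
  turn:
    - [0, 0, 0]
    - [0, 0, 0]
    - [0, 0, 0]
    - [0, 0, 0]
    - [0, 0, 0]
    - [0, 0, 0]
    - [0, 0, 0]
    - [0, 0, 0]
    - [0, 0, 0]
    - [0, 0, 0]
    - [0, 0, 0]

```text
time_s: 7.68
eef_pos: [0.6055, -0.3047, 0.1093]
eef_rot: [-3.142, -0.642, -0.306]
ft_force: [-0.3, -0.1, -0.6]
finger_gap: 0.0239
```

Run:
```python
from kin import *
log();s=get_state();print(s["time_s"],s["qpos"],s["eef_pos"],s["eef_rot"],s["ft_force"],s["finger_gap"])
for n in ["wrist","side","scene"]: cv2.imwrite(f"pics/{n}7.png",snapshot(n))
b=cv2.imread("pics/side7.png");cv2.imwrite("pics/side7c.png",cv2.resize(b[170:300,300:430],None,fx=4.5,fy=4.5,interpolation=cv2.INTER_CUBIC))
P,R=roll_to(0,.000,.078,37);print(P,delta(P,R))
```

```text
7.6833 [-0.57463401  0.50384049  1.70233942  0.48424369  0.34868973  0.89436251] [ 0.60547398 -0.30472197  0.10927963] [-3.14153994 -0.64159328 -0.30571411] [-0.3345902  -0.08982709 -0.63885428] 0.023927878124833324
[ 0.59790249 -0.32903268  0.10874747] (array([ -7.6, -24.4,  -0.5]), array([-0.07, -0.23, -0.  ]))
```

View pics/wrist7.png

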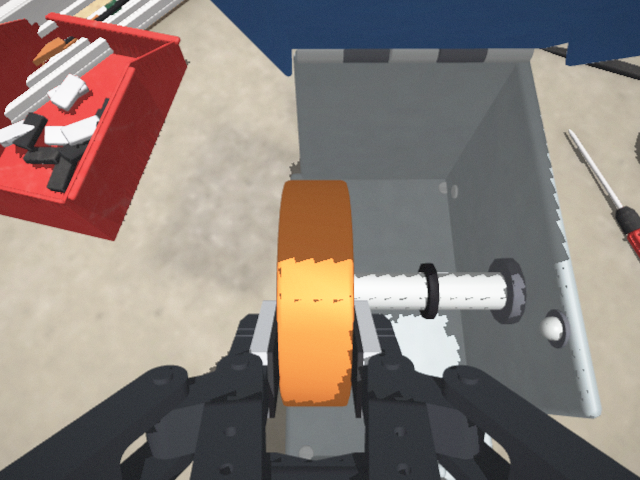

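View pics/side7c.png

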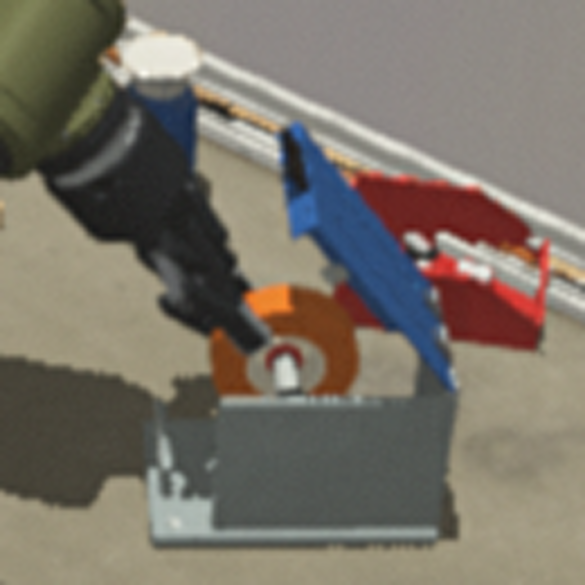

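The bar is threaded through the bore (red end at side crop 285,357, inside the bore) with no contact force. I'll go on to the middle.

send_rows:
  grip: [15, 15, 15, 15, 15, 15, 15, 15]
  delta_pos:
    - [-1.5, -5, 0]
    - [-3, -10, 0]
    - [-4.5, -15, 0]
    - [-6, -20, 0]
    - [-7.5, -24.3, 0]
    - [-7.5, -24.3, 0]
    - [-7.5, -24.3, 0]
    - [-7.5, -24.3, 0]
  turn:
    - [0, 0, 0]
    - [0, 0, 0]
    - [0, 0, 0]
    - [0, 0, 0]
    - [0, 0, 0]
    - [0, 0, 0]
    - [0, 0, 0]
    - [0, 0, 0]

```text
time_s: 8.5
eef_pos: [0.5979, -0.3292, 0.1092]
eef_rot: [-3.142, -0.642, -0.306]
ft_force: [-0.3, 0.3, -0.4]
finger_gap: 0.024
```

Run:
```python
from kin import *
log();s=get_state();print(s["time_s"],s["qpos"],s["eef_pos"],s["eef_rot"],s["ft_force"],s["finger_gap"])
for n in ["wrist","side","scene"]: cv2.imwrite(f"pics/{n}8.png",snapshot(n))
b=cv2.imread("pics/side8.png");c=cv2.imread("pics/scene8.png")
cv2.imwrite("pics/both8.png",np.hstack([cv2.resize(b[190:280,320:410],None,fx=4.4,fy=4.4,interpolation=cv2.INTER_CUBIC),cv2.resize(c[160:250,280:370],None,fx=4.4,fy=4.4,interpolation=cv2.INTER_CUBIC)]))
P,R=roll_to(0,.000,.067,37);print(P,delta(P,R))
```

```text
8.5 [-0.61968856  0.51446949  1.68530637  0.5332916   0.37195015  0.8136154 ] [ 0.5978815  -0.32920979  0.10923427] [-3.1415483  -0.64155862 -0.30590388] [-0.26042452  0.29678267 -0.40639975] 0.02401855650581313
[ 0.59790249 -0.32903268  0.09774747] (array([ -0.1,  -0. , -11.5]), array([-0.07, -0.23,  0.01]))
```

View pics/wrist8.png

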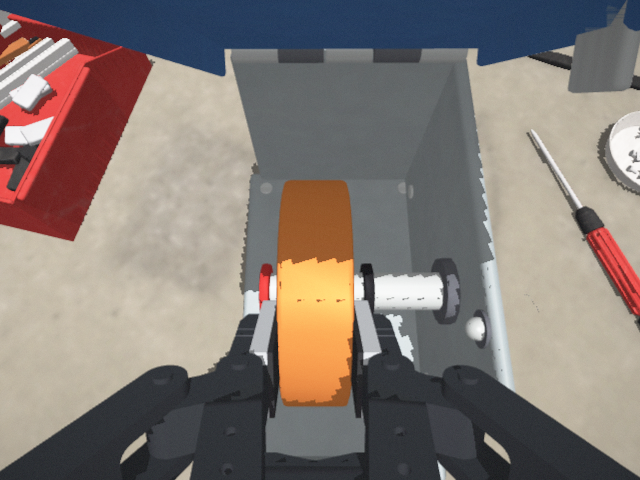

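View pics/both8.png

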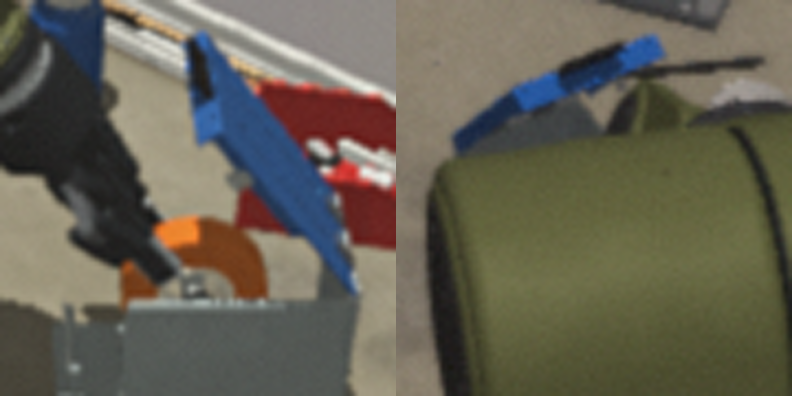

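The wrist view shows the roll (278–353) centred between the red end (265) and the collar (367). Now I'll lower it onto the bar.

send_rows:
  grip: [15, 15, 15, 15, 15, 15]
  delta_pos:
    - [0, 0, -3]
    - [0, 0, -6]
    - [0, 0, -8]
    - [0, 0, -10]
    - [0, 0, -10]
    - [0, 0, -10]
  turn:
    - [0, 0, 0]
    - [0, 0, 0]
    - [0, 0, 0]
    - [0, 0, 0]
    - [0, 0, 0]
    - [0, 0, 0]

```text
time_s: 9.15
eef_pos: [0.5979, -0.3292, 0.0991]
eef_rot: [-3.141, -0.641, -0.306]
ft_force: [-0.1, 0.4, -0.0]
finger_gap: 0.0236
```

send_rows:
  grip: [15, 15, 15, 15]
  delta_pos:
    - [0, 0, -1]
    - [0, 0, -2]
    - [0, 0, -2]
    - [0, 0, -2]
  turn:
    - [0, 0, 0]
    - [0, 0, 0]
    - [0, 0, 0]
    - [0, 0, 0]

```text
time_s: 9.48
eef_pos: [0.5979, -0.3292, 0.0973]
eef_rot: [3.142, -0.642, -0.306]
ft_force: [0.7, 0.5, -1.2]
finger_gap: 0.0238
```

Run:
```python
from kin import *
s=get_state();print(s["time_s"],s["eef_pos"],s["ft_force"],s["moment"],s["finger_gap"])
cv2.imwrite(f"pics/wrist9.png",snapshot("wrist"));b=snapshot("side")
cv2.imwrite("pics/side9c.png",cv2.resize(b[190:280,320:410],None,fx=6,fy=6,interpolation=cv2.INTER_CUBIC))
```

```text
9.4833 [ 0.59792669 -0.32922666  0.09726525] [ 0.6916057   0.53905789 -1.21578484] [ 0.13089956  0.40188018 -0.00796988] 0.02383834219994416
```

View pics/side9c.png

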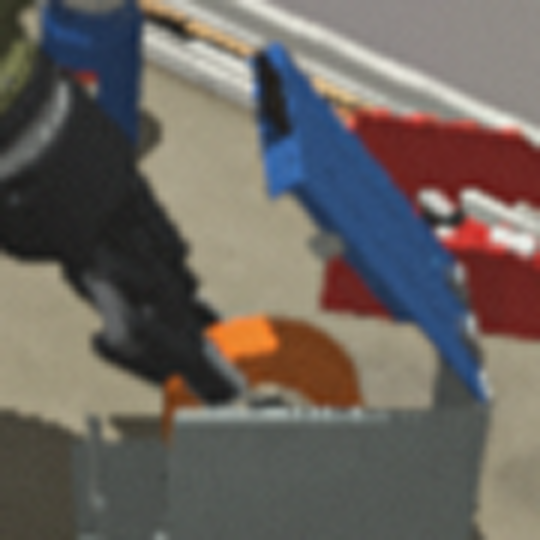

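send_rows:
  grip: [30, 45, 45, 45, 45, 45, 45]
  delta_pos:
    - [0, 0, 0]
    - [0, 0, 0]
    - [0, 0, 0]
    - [0, 0, 0]
    - [0, 0, 0]
    - [0, 0, 0]
    - [0, 0, 0]
  turn:
    - [0, 0, 0]
    - [0, 0, 0]
    - [0, 0, 0]
    - [0, 0, 0]
    - [0, 0, 0]
    - [0, 0, 0]
    - [0, 0, 0]

```text
time_s: 10.17
eef_pos: [0.5979, -0.3293, 0.0973]
eef_rot: [3.141, -0.642, -0.306]
ft_force: [-0.7, -0.0, -0.1]
finger_gap: 0.0448
```

Run:
```python
from kin import *
s=get_state();print(s["time_s"],s["eef_pos"],s["ft_force"],s["moment"],s["finger_gap"])
cv2.imwrite(f"pics/wrist10.png",snapshot("wrist"))
```

```text
10.1667 [ 0.597927   -0.32926942  0.09730544] [-0.6557057  -0.02269032 -0.05648938] [ 0.08998382  0.31512166 -0.06278767] 0.04477656572374607
```

View pics/wrist10.png

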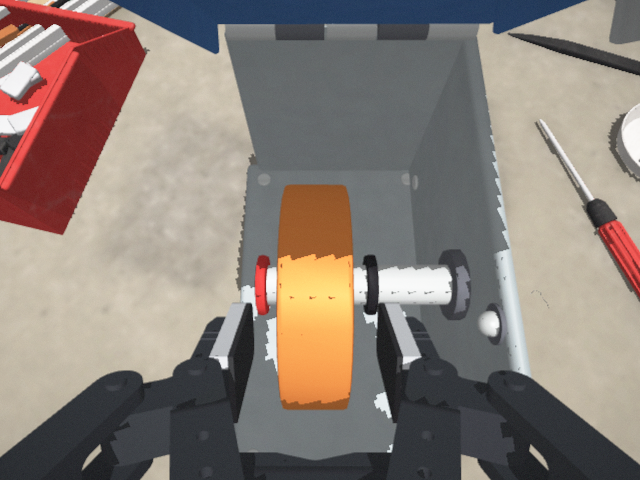

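The roll hangs freely, with the pads clear on both sides (red 262, roll 278–352, collar 371). I'll withdraw along the tool axis and plan the cover push.

send_rows:
  grip: [45, 45, 45, 45, 45, 30, 0, 0, 0, 0]
  delta_pos:
    - [-6, 2, 8]
    - [-14, 4.5, 20]
    - [-26, 8, 36]
    - [-40, 12.5, 56]
    - [-57, 18, 80]
    - [-80, 25, 120]
    - [-90, 28, 160]
    - [-100, 31, 200]
    - [-100, 31, 230]
    - [-100, 31, 230]
  turn:
    - [0, 0, 0]
    - [0, 0, 0]
    - [0, 0, 0]
    - [0, 0, 0]
    - [0, 0, 0]
    - [0, 0, 0]
    - [0, 0, 0]
    - [0, 0, 0]
    - [0, 0, 0]
    - [0, 0, 0]

```text
time_s: 11.05
eef_pos: [0.498, -0.2988, 0.3362]
eef_rot: [3.136, -0.653, -0.303]
ft_force: [0.6, -1.0, 1.3]
finger_gap: 0.0002
```

```bash
cat >> kin.py <<'E'
def cov(phi,r,h=.004,y=-.013):   # point on cover, world
    x=.088-r*np.cos(phi)+h*np.sin(phi);z=.121+r*np.sin(phi)+h*np.cos(phi)
    P=BM+x*XS+y*YS;P[2]=z;return P
def tip_tcp(phi,r,lean=0,gap=0.,hw=.011):  # TCP so that the -x corner of the tip touches at (phi,r)
    R=toolR(YAW,lean);M=R.as_matrix();n=np.sin(phi)*XS+np.array([0,0,np.cos(phi)])
    return cov(phi,r)+gap*n+hw*M[:,0]-.014*M[:,2],R
E
python3 - <<'E'
from kin import *
np.set_printoptions(precision=4,suppress=True)
log();p,e,_=fit();s=get_state();print(s["time_s"],s["eef_pos"],s["eef_rot"],s["finger_gap"],e)
for phi,g in [(1,.03),(1,.0),(.8,0),(.6,0),(.4,0),(.2,0),(.1,0),(0,0),(0,-.003)]:
    P,R=tip_tcp(phi,.168,0,g);q,er=ik(P,R.as_matrix(),p,[-.55,.5,1.3,.1,1.3,1.4]);print(phi,g,delta(P,R),P,q,er)
for n in ["wrist","side","scene"]: cv2.imwrite(f"pics/{n}11.png",snapshot(n))
b=cv2.imread("pics/side11.png");c=cv2.imread("pics/scene11.png")
cv2.imwrite("pics/both11.png",np.hstack([cv2.resize(b[190:280,320:410],None,fx=4.4,fy=4.4,interpolation=cv2.INTER_CUBIC),cv2.resize(c[160:250,280:370],None,fx=4.4,fy=4.4,interpolation=cv2.INTER_CUBIC)]))
E
```

```text
11.05 [ 0.498  -0.2988  0.3362] [ 3.1357 -0.6527 -0.3031] 0.00022474799716451087 3.249223951118374e-06
1 0.03 (array([153.2, -60.7, -41.5]), array([11.51, 35.58, -0.02])) [ 0.6512 -0.3595  0.2947] [-0.5536  0.7644  0.7193  0.      1.6578  1.3226] 8.4219653473383e-09
1 0.0 (array([129.2, -53.1, -57.7]), array([11.51, 35.58, -0.02])) [ 0.6271 -0.3519  0.2785] [-0.5622  0.6915  0.8743  0.      1.5759  1.314 ] 3.9968028886505635e-14
0.8 0 (array([103.6, -45. , -77.9]), array([11.51, 35.58, -0.02])) [ 0.6016 -0.3438  0.2583] [-0.5721  0.6274  1.0212  0.      1.4931  1.3042] 5.674904990371488e-12
0.6 0 (array([  82.4,  -38.4, -103. ]), array([11.51, 35.58, -0.02])) [ 0.5804 -0.3372  0.2332] [-0.5808  0.5863  1.142   0.      1.4133  1.2954] 3.2520097725807773e-10
0.4 0 (array([  66.4,  -33.3, -132.1]), array([11.51, 35.58, -0.02])) [ 0.5644 -0.3321  0.2041] [-0.5878  0.5679  1.2377  0.      1.3359  1.2885] 4.829470157119431e-14
0.2 0 (array([  56.3,  -30.1, -163.9]), array([11.51, 35.58, -0.02])) [ 0.5542 -0.3289  0.1723] [-0.5924  0.5716  1.3077  0.      1.2622  1.2838] 1.7263968032921184e-13
0.1 0 (array([  53.5,  -29.2, -180.4]), array([11.51, 35.58, -0.02])) [ 0.5515 -0.328   0.1558] [-0.5937  0.5815  1.3326  0.      1.2275  1.2826] 3.950644921100914e-13
0 0 (array([  52.3,  -28.9, -197.2]), array([11.51, 35.58, -0.02])) [ 0.5503 -0.3276  0.139 ] [-0.5942  0.5962  1.3507  0.      1.1947  1.282 ] 1.3373885452957196e-12
0 -0.003 (array([  52.3,  -28.9, -200.2]), array([11.51, 35.58, -0.02])) [ 0.5503 -0.3276  0.136 ] [-0.5942  0.5995  1.353   0.      1.1891  1.282 ] 1.6011064241657274e-12
```

View pics/wrist11.png

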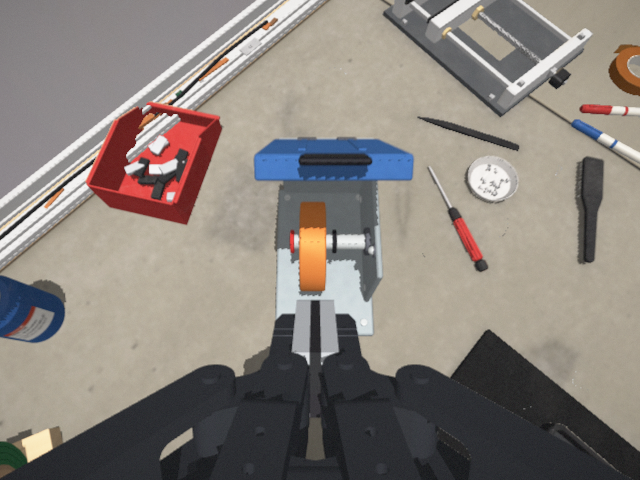

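View pics/both11.png

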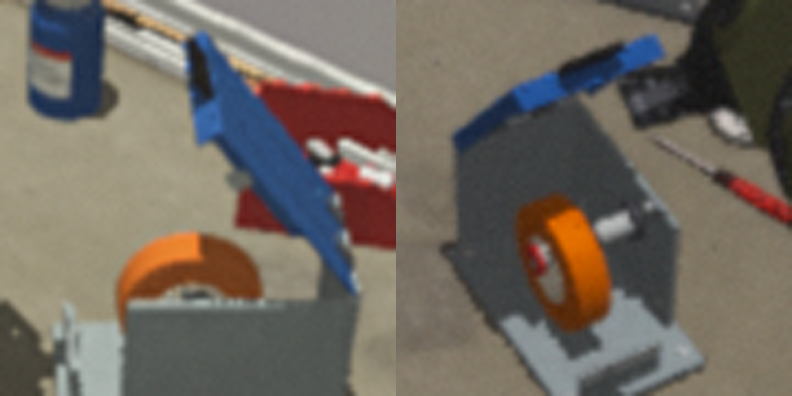

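The roll hangs on the bar between the collar and the red end. The black tab is at wrist (335,160). I'll check the tab's position against the model.

Run:
```python
from kin import *
s=get_state();po=[s["eef_pos"],s["eef_rot"]]
for px in [(300,160),(335,160),(371,160)]:
    o,d=wray(po,px)
    # intersect with the tab front face r=.176 at phi=1 (height ~ z=.268)
    v=o+d*(.262-o[2])/d[2];w=v-BM;print(v.round(4),"st",(w@XS*1e3).round(1),(w@YS*1e3).round(1))
c=cov(1,.176);w=c-BM;print("model tip of tab st",w@XS*1e3,c[2])
a=cv2.imread("pics/scene11.png");h=cv2.cvtColor(a,cv2.COLOR_BGR2HSV)
for P in [cov(1,.176,y=-.035),cov(1,.176,y=.009),cov(1,.156,y=-.064),cov(1,.156,y=.038)]: print(proj("scene",P).round(1),proj("side",P).round(1))
```

```text
[ 0.6015 -0.3206  0.262 ] st -22.3 9.2
[ 0.5956 -0.3394  0.262 ] st -22.2 -10.6
[ 0.5895 -0.3588  0.262 ] st -22.2 -30.9
model tip of tab st -3.727321893561039 0.2712601025496623
[329.8 163.9] [367.7 203.9]
[315.5 169.3] [365.9 193.9]
[336.8 162.7] [372.8 216.4]
[304.1 175.1] [368.5 193. ]
```

Run:
```python
from kin import *
from scipy.optimize import brentq
s=get_state();po=[s["eef_pos"],s["eef_rot"]]
def solve(o,d,r):
    def f(t):
        P=o+t*d;w=P-BM;return np.hypot(w@XS-.088,P[2]-.121)-r
    ts=np.linspace(.05,2,800);v=[f(t) for t in ts]
    for i in range(len(ts)-1):
        if v[i]*v[i+1]<0:
            t=brentq(f,ts[i],ts[i+1]);P=o+t*d;w=P-BM
            print("  r",r,"phi",round(np.arctan2(P[2]-.121,.088-w@XS),3),"y",round(w@YS*1e3,1),P.round(3))
print("wrist");solve(*wray(po,(335,160)),.176)
print("scene tab");solve(*ray("scene",(324.6,174.5)),.17)
print("scene corner R");solve(*ray("scene",(339.5,170)),.156);
print("side tab");solve(*ray("side",(365.5,206)),.17)
for n,x0,y0,x1,y1 in [("scene",285,150,355,215),("side",345,185,415,270),("wrist",240,120,430,200)]:
    a=cv2.imread(f"pics/{n}11.png");cv2.imwrite(f"pics/cov_{n}.png",cv2.resize(a[y0:y1,x0:x1],None,fx=4 if n=="wrist" else 7,fy=4 if n=="wrist" else 7,interpolation=cv2.INTER_CUBIC))
```

```text
wrist
  r 0.176 phi 0.905 y -10.7 [ 0.597 -0.34   0.259]
  r 0.176 phi -1.942 y -26.9 [ 0.757 -0.407 -0.043]
scene tab
  r 0.17 phi 0.902 y -11.4 [ 0.6   -0.342  0.254]
  r 0.17 phi -2.379 y -147.5 [ 0.777 -0.54   0.004]
scene corner R
  r 0.156 phi 0.889 y -62.8 [ 0.591 -0.393  0.242]
  r 0.156 phi -2.361 y -198.3 [ 0.75  -0.585  0.011]
side tab
  r 0.17 phi 0.971 y -30.1 [ 0.603 -0.362  0.261]
  r 0.17 phi -1.392 y 405.7 [ 0.797  0.034 -0.046]
```

View pics/cov_scene.png

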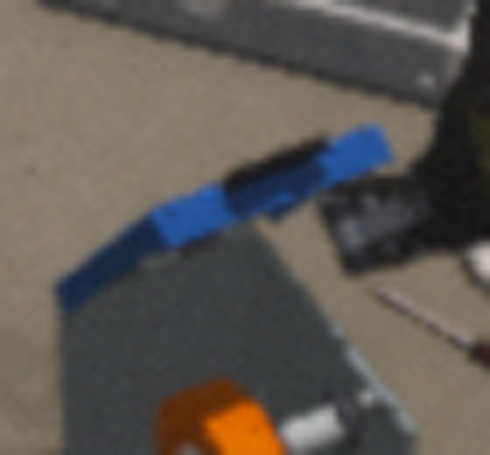

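View pics/cov_side.png

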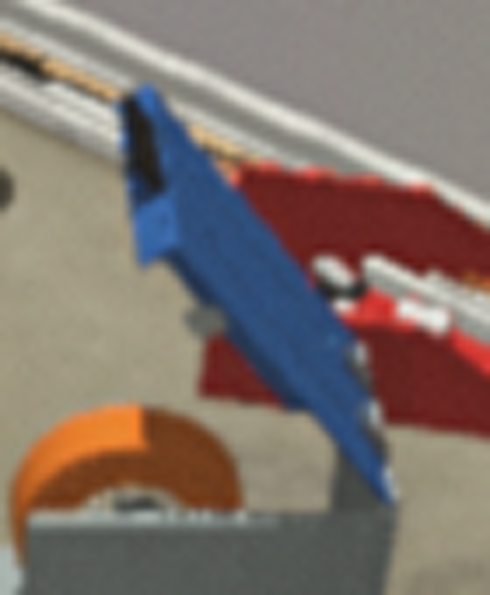

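View pics/cov_wrist.png

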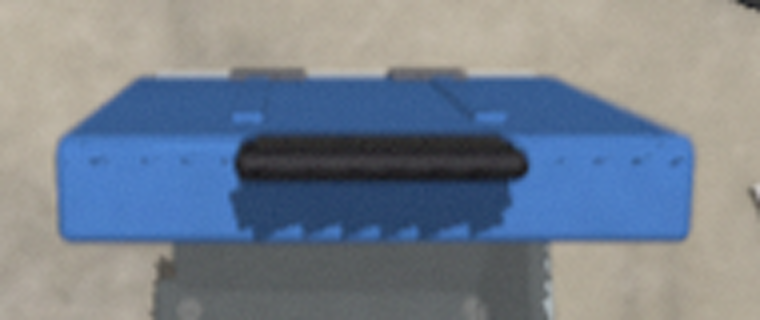

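Run:
```python
from kin import *
from scipy.optimize import brentq
s=get_state();po=[s["eef_pos"],s["eef_rot"]]
def solve(o,d,r,h):
    rr=np.hypot(r,h);f=lambda t:np.hypot((o+t*d-BM)@XS-.088,(o+t*d)[2]-.121)-rr
    ts=np.linspace(.05,2,800)
    for a,b in zip(ts[:-1],ts[1:]):
        if f(a)*f(b)<0:
            t=brentq(f,a,b);P=o+t*d;w=P-BM
            print("  phi",round(np.arctan2(P[2]-.121,.088-w@XS)-np.arctan2(h,r),3),"y",round(w@YS*1e3,1),P.round(3));break
for px in [(254.3,153.5),(413,153.5)]: solve(*wray(po,px),.156,.004)
S=lambda x,y:(285+x/7-.4,150+y/7-.4);D=lambda x,y:(345+x/7-.4,185+y/7-.4)
print("scene");solve(*ray("scene",S(378,122)),.156,.004);solve(*ray("scene",S(152,215)),.156,.004)
print("side");solve(*ray("side",D(172,195)),.156,.004);solve(*ray("side",D(145,85)),.156,.004)
print("hinge corner side",D(392,500),proj("side",cov(1,0,h=.0,y=-.064)),"side y- plate rear top",proj("side",BM+.09*XS-.062*YS+[0,0,.038]))
```

```text
phi 0.885 y 38.0 [ 0.624 -0.297  0.244]
  phi 0.886 y -59.5 [ 0.595 -0.39   0.244]
scene
  phi 0.917 y -63.7 [ 0.597 -0.396  0.247]
  phi 0.902 y 38.1 [ 0.626 -0.298  0.246]
side
  phi 0.953 y -42.3 [ 0.608 -0.377  0.25 ]
  phi 0.933 y 29.2 [ 0.627 -0.308  0.249]
hinge corner side (400.6, 256.02857142857147) [399.39805988 257.51492156] side y- plate rear top [399.91092285 257.87564406]
```

The views agree on a cover angle of about 0.90 rad, with the tab at y ≈ -12 mm. I'll go over the tab and hover behind its upper face with the fingers shut.

send_rows:
  grip: [0, 0, 0, 0, 0, 0, 0, 0, 0, 0, 0, 0, 0, 0]
  delta_pos:
    - [0, 0, 15]
    - [0, 0, 25]
    - [10, -4, 30]
    - [20, -8, 30]
    - [40, -16, 30]
    - [70, -28, 30]
    - [100, -40, 30]
    - [130, -52, 30]
    - [153, -61.5, 25]
    - [153, -61.5, 10]
    - [153, -61.5, -15]
    - [153, -61.5, -32]
    - [153, -61.5, -32]
    - [153, -61.5, -32]
  turn:
    - [1.9, 5.9, 0]
    - [3.7, 11.8, 0]
    - [5.6, 17.7, 0]
    - [7.4, 23.5, 0]
    - [9.3, 29.4, 0]
    - [11.1, 35.3, 0]
    - [11.1, 35.3, 0]
    - [11.1, 35.3, 0]
    - [11.1, 35.3, 0]
    - [11.1, 35.3, 0]
    - [11.1, 35.3, 0]
    - [11.1, 35.3, 0]
    - [11.1, 35.3, 0]
    - [11.1, 35.3, 0]

```text
time_s: 12.37
eef_pos: [0.6507, -0.3595, 0.2934]
eef_rot: [-3.141, 0.008, -0.305]
ft_force: [-0.4, 0.5, 0.8]
finger_gap: 0.0003
```

Run:
```python
from kin import *
s=get_state();print(s["time_s"],s["eef_pos"],s["eef_rot"],s["ft_force"],s["finger_gap"])
for n in ["wrist","side","scene"]: cv2.imwrite(f"pics/{n}12.png",snapshot(n))
b=cv2.imread("pics/side12.png");c=cv2.imread("pics/scene12.png")
cv2.imwrite("pics/both12.png",np.hstack([cv2.resize(b[170:270,320:420],None,fx=4,fy=4,interpolation=cv2.INTER_CUBIC),cv2.resize(c[140:240,280:380],None,fx=4,fy=4,interpolation=cv2.INTER_CUBIC)]))
C=np.array([.6509,-.3595,.2947])
for phi in [.95,.9,.8,.7,.6,.5,.4,.3,.2,.15,.1,.05,0]:
    P,R=tip_tcp(phi,.168);print(phi,((P-C)*1e3).round(1))
```

```text
12.3667 [ 0.65070845 -0.359529    0.29342034] [-3.14127735  0.0078118  -0.30532172] [-0.44195682  0.48254134  0.7771361 ] 0.00027829363833591905
0.95 [-30.5   9.7 -20.7]
0.9 [-37.   11.8 -25.6]
0.8 [-49.3  15.7 -36.4]
0.7 [-60.5  19.2 -48.4]
0.6 [-70.5  22.3 -61.5]
0.5 [-79.2  25.1 -75.6]
0.4 [-86.5  27.4 -90.6]
0.3 [ -92.3   29.2 -106.2]
0.2 [ -96.7   30.6 -122.4]
0.15 [ -98.2   31.1 -130.6]
0.1 [ -99.4   31.5 -138.9]
0.05 [-100.2   31.7 -147.3]
0 [-100.6   31.9 -155.7]
```

View pics/both12.png

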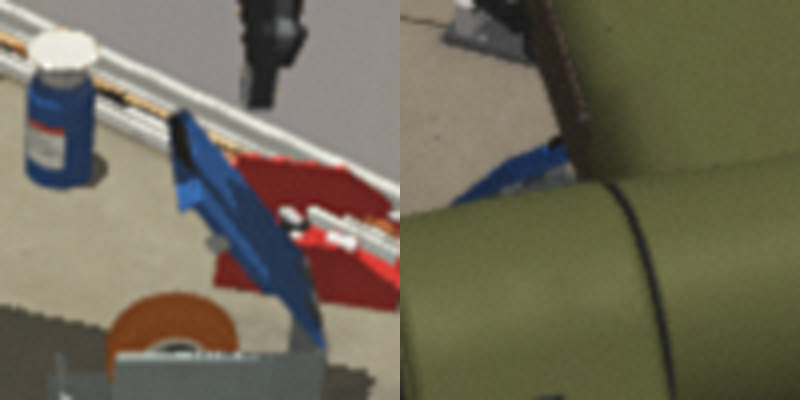

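View pics/wrist12.png

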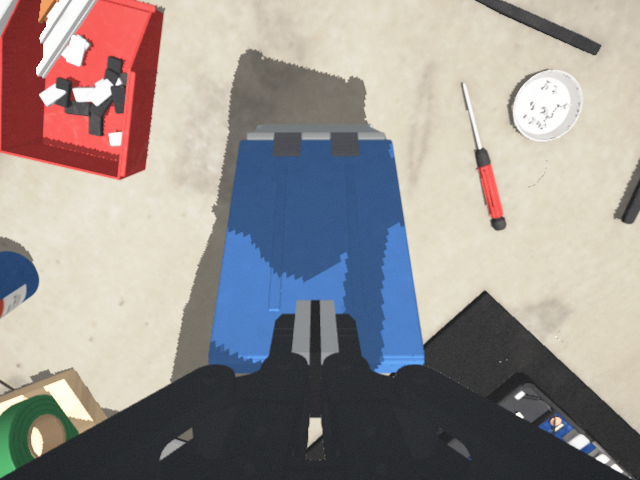

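send_rows:
  grip: [0, 0, 0, 0, 0, 0, 0, 0, 0, 0, 0, 0]
  delta_pos:
    - [-15, 5, -10]
    - [-30.5, 9.7, -20.7]
    - [-37, 11.8, -25.6]
    - [-43, 13.8, -31]
    - [-49.3, 15.7, -36.4]
    - [-55, 17.5, -42.4]
    - [-60.5, 19.2, -48.4]
    - [-65.5, 20.8, -55]
    - [-70.5, 22.3, -61.5]
    - [-75, 23.7, -68.5]
    - [-79.2, 25.1, -75.6]
    - [-79.2, 25.1, -75.6]
  turn:
    - [0, 0, 0]
    - [0, 0, 0]
    - [0, 0, 0]
    - [0, 0, 0]
    - [0, 0, 0]
    - [0, 0, 0]
    - [0, 0, 0]
    - [0, 0, 0]
    - [0, 0, 0]
    - [0, 0, 0]
    - [0, 0, 0]
    - [0, 0, 0]

```text
time_s: 13.52
eef_pos: [0.5711, -0.3345, 0.2193]
eef_rot: [3.141, 0.005, -0.306]
ft_force: [0.8, -0.5, -1.1]
finger_gap: 0.0001
```

Run:
```python
from kin import *
s=get_state();print(s["time_s"],s["eef_pos"],s["eef_rot"],s["ft_force"],s["finger_gap"])
for n in ["wrist","side"]: cv2.imwrite(f"pics/{n}13.png",snapshot(n))
b=cv2.imread("pics/side13.png");c=cv2.imread("pics/wrist13.png")
cv2.imwrite("pics/both13.png",np.hstack([cv2.resize(b[170:270,320:420],None,fx=4,fy=4,interpolation=cv2.INTER_CUBIC),cv2.resize(c,(533,400))]))
```

```text
13.5167 [ 0.57113513 -0.33449666  0.21934216] [ 3.14100512  0.00473462 -0.30575314] [ 0.7733877  -0.46417805 -1.07597069] 0.00013993251269874351
```

View pics/both13.png

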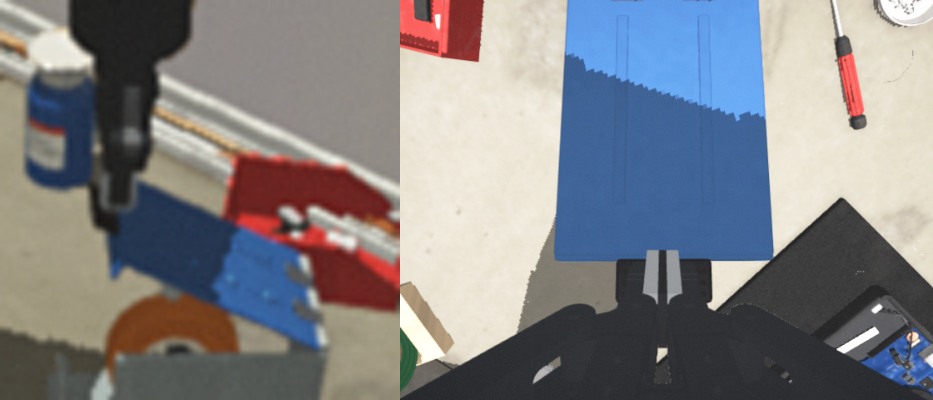

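The cover follows the fingertips: the side crop shows it at about 0.5 rad with the roll undisturbed, and the tab is under the tips. I'll carry on through the catch.

send_rows:
  grip: [0, 0, 0, 0, 0, 0, 0, 0, 0, 0, 0, 0]
  delta_pos:
    - [-3.8, 1.2, -7.5]
    - [-7.3, 2.3, -15]
    - [-10.3, 3.2, -22.8]
    - [-13.1, 4.1, -30.6]
    - [-15.5, 4.9, -38.7]
    - [-17.5, 5.5, -46.8]
    - [-19, 6, -55]
    - [-20.2, 6.4, -63.3]
    - [-20.7, 6.5, -67.5]
    - [-21, 6.6, -71.7]
    - [-21.4, 6.8, -76]
    - [-21.4, 6.8, -78]
  turn:
    - [0, 0, 0]
    - [0, 0, 0]
    - [0, 0, 0]
    - [0, 0, 0]
    - [0, 0, 0]
    - [0, 0, 0]
    - [0, 0, 0]
    - [0, 0, 0]
    - [0, 0, 0]
    - [0, 0, 0]
    - [0, 0, 0]
    - [0, 0, 0]

```text
time_s: 14.62
eef_pos: [0.5502, -0.3277, 0.141]
eef_rot: [3.141, 0.005, -0.305]
ft_force: [-0.5, 0.8, -0.8]
finger_gap: 0.0001
```

send_rows:
  grip: [0, 0, 0, 0]
  delta_pos:
    - [0, 0, -1]
    - [0, 0, -2]
    - [0, 0, -3]
    - [0, 0, -3]
  turn:
    - [0, 0, 0]
    - [0, 0, 0]
    - [0, 0, 0]
    - [0, 0, 0]

```text
time_s: 14.95
eef_pos: [0.5503, -0.3279, 0.1394]
eef_rot: [3.141, 0.004, -0.306]
ft_force: [-3.1, 2.2, 5.4]
finger_gap: 0.0002
```

Run:
```python
from kin import *
s=get_state();print(s["time_s"],s["eef_pos"],s["eef_rot"],s["ft_force"],s["finger_gap"])
for n in ["wrist","side"]: cv2.imwrite(f"pics/{n}14.png",snapshot(n))
b=cv2.imread("pics/side14.png");c=cv2.imread("pics/wrist14.png")
cv2.imwrite("pics/both14.png",np.hstack([cv2.resize(b[170:270,320:420],None,fx=4,fy=4,interpolation=cv2.INTER_CUBIC),cv2.resize(c,(533,400))]))
```

```text
14.95 [ 0.55033486 -0.32789774  0.13943017] [ 3.14074579  0.00388312 -0.30560013] [-3.1373448   2.16286786  5.35137657] 0.00017292844244193038
```

View pics/both14.png

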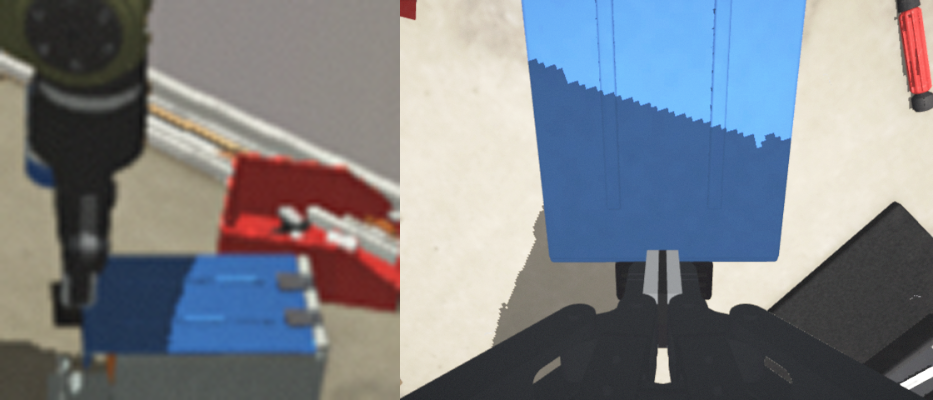

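send_rows:
  grip: [0, 0, 0, 0]
  delta_pos:
    - [0, 0, -2]
    - [0, 0, -4]
    - [0, 0, -4]
    - [0, 0, -4]
  turn:
    - [0, 0, 0]
    - [0, 0, 0]
    - [0, 0, 0]
    - [0, 0, 0]

```text
time_s: 15.38
eef_pos: [0.5505, -0.3281, 0.1386]
eef_rot: [3.14, 0.002, -0.305]
ft_force: [-16.4, 9.6, 33.4]
finger_gap: -0.0001
```

That is a hard stop at the shut height (33 N with almost no travel). I'll back off and check.

send_rows:
  grip: [0, 0, 0, 0, 0, 0, 0, 0, 0, 0, 0]
  delta_pos:
    - [0, 0, 10]
    - [0, 0, 30]
    - [0, 0, 60]
    - [-30, 10, 100]
    - [-60, 20, 130]
    - [-90, 60, 150]
    - [-110, 100, 160]
    - [-130, 140, 170]
    - [-150, 180, 170]
    - [-150, 180, 170]
    - [-150, 180, 170]
  turn:
    - [0, 0, 0]
    - [0, 0, 0]
    - [0, 0, 0]
    - [0, 0, 0]
    - [0, 0, 0]
    - [0, 0, 0]
    - [0, 0, 0]
    - [0, 0, 0]
    - [0, 0, 0]
    - [0, 0, 0]
    - [0, 0, 0]

```text
time_s: 16.3
eef_pos: [0.3987, -0.1446, 0.3062]
eef_rot: [3.141, 0.001, -0.303]
ft_force: [0.4, 0.2, 0.7]
finger_gap: -0.0003
```

Run:
```python
from kin import *
s=get_state();print(s["time_s"],s["eef_pos"],s["ft_force"],np.abs(s["qvel"]).max())
for n in ["wrist","side","scene"]: cv2.imwrite(f"pics/{n}15.png",snapshot(n))
b=cv2.imread("pics/side15.png");c=cv2.imread("pics/scene15.png")
cv2.imwrite("pics/both15.png",np.hstack([cv2.resize(b[200:300,320:420],None,fx=4,fy=4,interpolation=cv2.INTER_CUBIC),cv2.resize(c[160:260,270:370],None,fx=4,fy=4,interpolation=cv2.INTER_CUBIC)]))
for y in (-.064,.038): print(proj("scene",cov(0,.156,y=y)).round(1),proj("side",cov(0,.156,y=y)).round(1), "phi.1",proj("side",cov(.1,.156,y=y)).round(1),proj("scene",cov(.1,.156,y=y)).round(1))
```

```text
16.3 [ 0.39873383 -0.14459898  0.30621798] [0.38074427 0.18464809 0.72174156] 0.09221139222769349
[348.5 212.4] [339.8 256.7] phi.1 [340.5 252.1] [348.6 208.4]
[317.4 225.4] [337.6 232.4] phi.1 [338.3 227.9] [317.2 221.4]
```

View pics/both15.png

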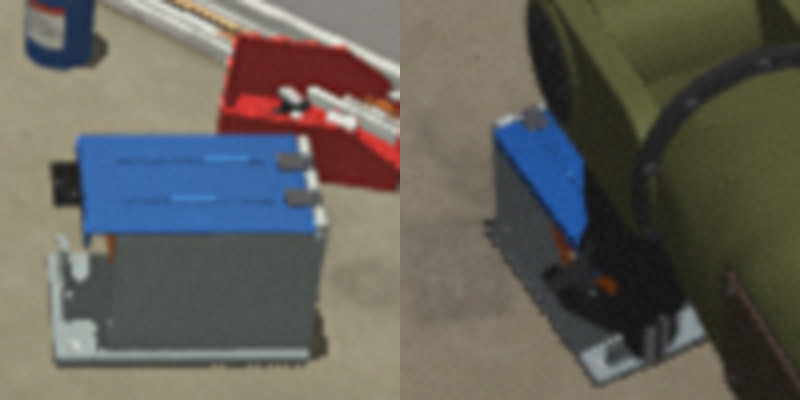

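View pics/scene15.png

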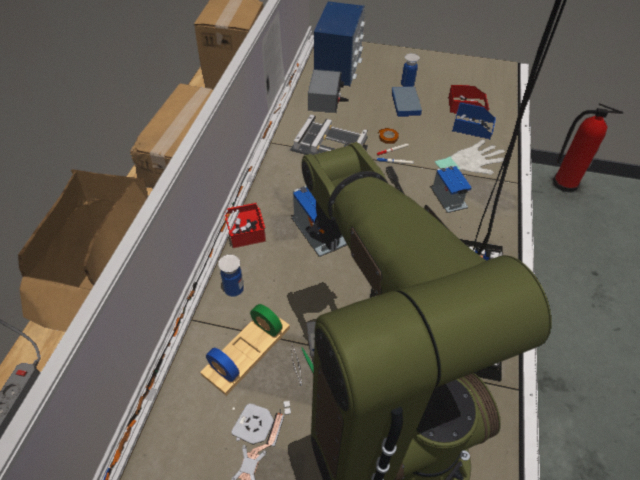

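View pics/side15.png

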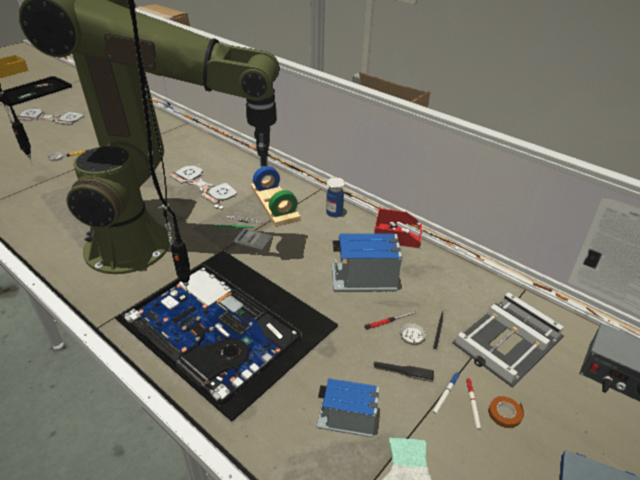

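View pics/wrist15.png

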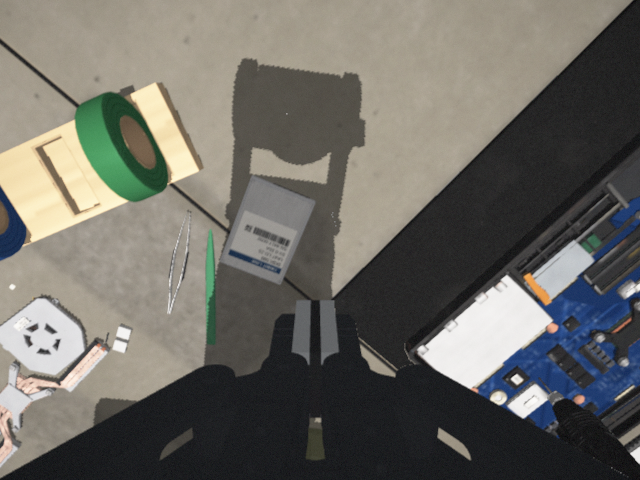

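The cover is flat at the shut position, and the blue and green rolls and the drive (wrist 270,230) are undisturbed. One leaning look from the open side will check the roll.

Run:
```python
from kin import *
p=fit()[0];c=get_calibration("wrist");f=240/np.tan(np.radians(c["fovy"]/2))
for P,yaw,lean in [((.43,-.10,.25),-45,50),((.45,-.12,.22),-45,50),((.45,-.08,.2),-50,55)]:
    R=toolR(yaw,lean);T=np.eye(4);T[:3,:3]=R.as_matrix();T[:3,3]=P;q=np.linalg.inv(T@c["hand_eye"])@np.append(BM+.021*YS,1)
    print(P,yaw,lean,delta(P,R),ik(np.array(P),R.as_matrix(),p,[-.3,.2,1.9,.5,.6,1.2]),f*q[0]/q[2]+c["cx"],f*q[1]/q[2]+c["cy"])
```

```text
(0.43, -0.1, 0.25) -45 50 (array([ 29.4,  48.1, -55. ]), array([-26.22, -43.32, -25.7 ])) (array([-0.17615863, -0.24837968,  2.20526221, -0.66177589,  0.57005873,
        2.55      ]), np.float64(0.10658353470984444)) 329.40853146337327 122.43015520361172
(0.45, -0.12, 0.22) -45 50 (array([ 49.4,  28.1, -85. ]), array([-26.22, -43.32, -25.7 ])) (array([-0.23444644, -0.14600488,  2.19081543, -0.67586725,  0.47056569,
        2.55      ]), np.float64(0.11908622550844217)) 330.89050480573235 118.96440051562784
(0.45, -0.08, 0.2) -50 55 (array([  49.4,   68.1, -105. ]), array([-30.99, -46.49, -29.91])) (array([-0.19673454, -0.16122902,  2.21270493, -0.63499164,  0.47411109,
        2.55      ]), np.float64(0.2409394626810707)) 333.109759356814 109.36923014128607
```

Run:
```python
from kin import *
p=fit()[0];c=get_calibration("wrist");f=240/np.tan(np.radians(c["fovy"]/2))
for P,yaw,lean in [((.43,-.18,.25),-30,45),((.45,-.20,.2),-25,45),((.43,-.20,.27),-22,45)]:
    R=toolR(yaw,lean);T=np.eye(4);T[:3,:3]=R.as_matrix();T[:3,3]=P;q=np.linalg.inv(T@c["hand_eye"])@np.append(BM+.021*YS,1)
    for q0 in ([-.3,.2,1.9,.2,.6,1.2],[-.3,.2,1.9,-.1,.6,1.7]):
        r=ik(np.array(P),R.as_matrix(),p,q0)
        if r[1]<1e-3: print(P,yaw,lean,delta(P,R),r,f*q[0]/q[2]+c["cx"],f*q[1]/q[2]+c["cy"])
```

```text
(0.43, -0.18, 0.25) -30 45 (array([ 29.4, -31.9, -55. ]), array([-18.17, -41.45, -11.84])) (array([-0.44882588, -0.20727583,  2.20651654, -0.14969067,  0.36206219,
        1.76383483]), np.float64(5.551115123125783e-16)) 336.8692852384611 134.3491867436062
(0.43, -0.18, 0.25) -30 45 (array([ 29.4, -31.9, -55. ]), array([-18.17, -41.45, -11.84])) (array([-0.44882588, -0.20727583,  2.20651654, -0.14969067,  0.36206219,
        1.76383483]), np.float64(9.43689570931383e-16)) 336.8692852384611 134.3491867436062
(0.45, -0.2, 0.2) -25 45 (array([  49.4,  -51.9, -105. ]), array([-16.33, -42.15,  -7.1 ])) (array([-0.52063063, -0.05417905,  2.21102734,  0.29013203,  0.20964757,
        1.22699853]), np.float64(8.326672684688674e-16)) 354.1499381578795 120.40580318275327
(0.45, -0.2, 0.2) -25 45 (array([  49.4,  -51.9, -105. ]), array([-16.33, -42.15,  -7.1 ])) (array([-0.52063062, -0.05417905,  2.21102734,  0.29013203,  0.20964757,
        1.22699854]), np.float64(3.081482291555915e-10)) 354.1499381578795 120.40580318275327
(0.43, -0.2, 0.27) -22 45 (array([ 29.4, -51.9, -35. ]), array([-15.21, -42.55,  -4.26])) (array([-0.58009563, -0.21903749,  2.16508244,  0.32891418,  0.44071051,
        1.13180526]), np.float64(1.1102230246251565e-15)) 351.0224697948238 158.31137429144658
(0.43, -0.2, 0.27) -22 45 (array([ 29.4, -51.9, -35. ]), array([-15.21, -42.55,  -4.26])) (array([-0.58009563, -0.21903749,  2.16508244,  0.32891418,  0.44071051,
        1.13180526]), np.float64(1.1102230246251565e-14)) 351.0224697948238 158.31137429144658
```

send_rows:
  grip: [0, 0, 0, 0, 0, 0, 0, 0, 0, 0]
  delta_pos:
    - [30, -32, -55]
    - [30, -32, -55]
    - [30, -32, -55]
    - [30, -32, -55]
    - [30, -32, -55]
    - [30, -32, -55]
    - [30, -32, -55]
    - [30, -32, -55]
    - [30, -32, -55]
    - [30, -32, -55]
  turn:
    - [-18.2, -41.4, -11.8]
    - [-18.2, -41.4, -11.8]
    - [-18.2, -41.4, -11.8]
    - [-18.2, -41.4, -11.8]
    - [-18.2, -41.4, -11.8]
    - [-18.2, -41.4, -11.8]
    - [-18.2, -41.4, -11.8]
    - [-18.2, -41.4, -11.8]
    - [-18.2, -41.4, -11.8]
    - [-18.2, -41.4, -11.8]

```text
time_s: 17.28
eef_pos: [0.4309, -0.1806, 0.25]
eef_rot: [3.14, -0.781, -0.522]
ft_force: [-0.1, 0.2, 0.0]
finger_gap: 0.0002
```

Run:
```python
from kin import *
s=get_state();print(s["time_s"],s["eef_pos"],s["ft_force"])
for n in ["wrist","scene"]: cv2.imwrite(f"pics/{n}16.png",snapshot(n))
b=cv2.imread("pics/wrist16.png");cv2.imwrite("pics/w16c.png",cv2.resize(b[30:230,230:450],None,fx=3,fy=3,interpolation=cv2.INTER_CUBIC))
```

```text
17.2833 [ 0.43087705 -0.18057974  0.25004753] [-0.09022594  0.20177528  0.0023327 ]
```

View pics/w16c.png

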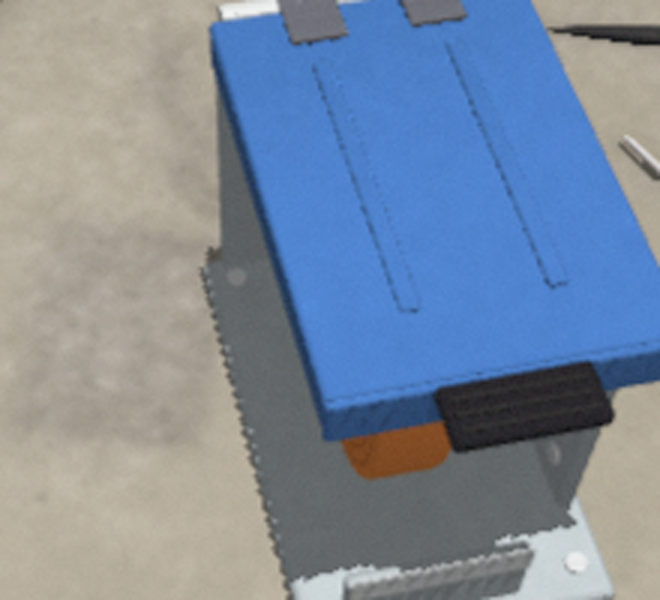

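The crop shows the cover flat and shut, with the amber roll (395,455) hanging upright beneath it, clear of the foot. The robot is touching nothing, so I'll hand in.

```bash
python3 -c "
from cell import *
print(hand_in())"
```

```text
the job is handed in; nothing more can be done
None
```

I hung the amber roll on the station's bar between the black collar and the red end, let go of it, then pressed the cover tab down until it was shut. I handed in at about 17.4 s; the call returned no verdict.

- **Roll:** right after release the wrist view showed it centred between the red end and the collar. After the cover shut it still hung upright underneath, clear of the foot. The shut cover hides the bar ends, so I could not re-check its exact position along the bar.
- **Cover:** it stopped hard at the shut height (fingertips at about 125 mm), and the side view agrees with 0 rad to within about 1.5 pixels. That final push reached 33 N upward on the wrist, about 38 N in total, applied with the fingertips. The cover was open to about 0.90 rad before closing, not the 1.0 rad of its stop, so I started the push from the measured angle.
- **Bystanders:** the blue and green rolls still stand in the rack, and the bottle and drive look unmoved in the last pictures. At the end the robot was touching nothing, with the wrist force near 0 N.

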